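# Load a sleeve on the rivet jig and cam-lock the carriage against it

### The arm

A 6-joint arm with a two-finger parallel gripper is mounted at the origin on the work surface. World frame = base frame: x ahead of the robot, y to its left, z up, the work surface at z = 0. Lengths are in m, angles in rad, forces in N, time in s.
With the tool pointing down it reaches from about 0.375 to 0.925 m from the base axis. Payload 5.7 kg.
Tool frame: the origin (TCP) lies at the very end of the fingers, on their centre line; the grasp point (between the pads) lies 19 mm behind it; z points along the fingers, y is the line along which they close (so a half turn about z gives the same grasp; the last joint's range is limited). The gripper opens to 85 mm and grips with 20 to 120 N. Pads are 22 mm wide; open, the fingers measure 114 mm over their backs; the gripper's body (76 mm by 85 mm) begins 54 mm behind the grasp point. The pads swing forward as they close: fully open they stand 13 mm farther back than shut.
Start: joints at [-1.376, 0.359, 1.51, -0, 1.272, -0.115], TCP at [0.183, -0.571, 0.231] pointing down, gripper open.
Joint ranges: [-2.97, 2.97], [-1.01, 2.36], [0.21, 2.38], [-0.96, 4.11], [0.2, 2.71], [-2.98, 2.98]. Speed limits (rad/s): [2.39, 2.39, 3.14, 3.14, 3.14, 3.14].

### API

Orientations are given as a unit quaternion [w, x, y, z].
In Python, from rig import manip gives the robot as it stands.
- The arm moves only by the tool play_rows, never from a script. Its argument "moves" is a list of rows, each an object with "travel": the shift along the tool's x, y, z in cm, a list of three; "dr": the turn, a rotation vector about the tool's x, y, z in rad, a list of three; "fingers": the opening, from 0 (shut) to 1 (fully open). In form: [{"travel": [dx, dy, dz], "dr": [wx, wy, wz], "fingers": fingers}, ...]. A call has 1 to 10 rows; each row shifts and turns the commanded pose from where the row before left it, along the tool's axes as they then stand; what a row does not reach is not made up. A row lasts 1/12 s, in which the tool goes at most 41.7 mm and 7.16 degrees, less where a joint would pass 70% of its speed; a pose out of reach is approached as far as the arm can. A call is refused whole if a number of a shift passes 4.17 or a number of a turn 0.125, either way. A call with a gripper value outside its range is refused whole. The fingers move at their own pace and stop on an object; "newtons" is the grip in N (left out, the last holds). Time passes only in rows, so rows that do not move let the fingers close. It gives the time, the measured TCP pose, the force, the opening and the grip force at its end, in the units of the state.
- manip.get_state(): the state, without advancing time (a new reading comes with each control period).
- manip.read_camera(name): name is "scene" or "top" or "wrist"; returns (picture, depth): 480x640x3 uint8, red, green, blue; 480x640 float32, m along the optical axis (not along the pixel's ray), 0 where there is no reading.
- manip.camera_model(name): a dict with "intrinsics" (3x3 intrinsics, pixels), "rvec" (rotation vector, rad) and "tvec" (3), from world to camera coordinates, as OpenCV has them; the wrist camera has in their place "T_tool_cam" (4x4, takes a point from camera to tool coordinates, whose origin is the TCP and whose axes are the flange's). Camera axes: x right, y down, z forward; pixel columns grow to the right and rows downward; lengths in m; the calibration is good to about 2 mm. The wrist camera is an equidistant fisheye: a pixel r from the principal point sees the ray r / f radians off the axis. A picture is of the moment at which its call begins: read the wrist's pose just before it. camera_model takes no time and is no camera call.
- manip.hand_in(): hands the job in; it is judged then, once.
The state is a dict: "time": time; "joints": joint angles; "qvel": joint speeds; "effort": joint torques, N m; "position": TCP position; "tool_rot": TCP orientation; "ft_force": force on the tool from outside, world axes, zero at the start; "torque": the same for the moment, N m; "opening": finger opening in m; "grasp_force": force on a finger pad.
Only numpy, scipy, OpenCV 4.12 (cv2) and the standard library are available. Lean on these libraries where they do the work, as an engineer would, in place of code of your own. Each camera call takes 0.05 s, during which the arm holds its last target. There are 200 camera calls.

### The job

Set up the sloping rivet jig: flip the cam lever up to free the carriage, slide the carriage all the way back to its end stop, and then slip the loose steel sleeve fully down onto the leaning post. Then run the carriage up snug against the sleeve and flip the lever all the way down again to lock it. Leave the tin cup, the steel block and the brass punch where they lie.

Things in the scene. Friction and masses are not known exactly. Their poses are not given: they have to be found in the camera images.
- jig: Fixed rivet jig: a grey steel ramp plate 130 mm (up the slope) by 225 mm (across), 12 mm thick, on low legs on the 18 mm thick oak board, sloping 30 degrees with its low edge away from the robot. Origin at the centre of its underside on the board, 54 mm below and 67.5 mm to +y of post_foot; x heads to the high side (towards the robot), z up.
- post_foot (a point): Foot of the leaning post on the ramp's face. Axes: x up the slope, y level across the ramp along the slide, z square out of the ramp = along the post, leaning 30 degrees from vertical away from the robot. Ramp face: x -70 to +60, y -45 to +180 mm. Post: plain steel, 22 mm diameter, 60 mm long, last 10 mm tapering to 12 mm.
- post_tip (a point): Tip of the post, 60 mm from post_foot along its z; same axes.
- carriage (a joint): Travel of the steel carriage along +y of post_foot (m): 0 = jaw face 13 mm from the post's axis, 0.090 = back against the end stop. The flat jaw touches a centred 40 mm sleeve at 0.007 (0.005 to 0.009 with its play). Carriage: 44 mm (x) by 56 mm (y), 34 mm high over the ramp, on a 26 mm wide, 12 mm high rail. Slides with 2 to 3 N when free.
- jaw_face (a point): Middle of the carriage's jaw face (the flat face towards the post), 19 mm above the ramp's face; axes as post_foot. The jaw is 44 mm wide (x) and stands 4 to 34 mm above the ramp.
- cam_lever (a joint): Cam lever angle (rad): 0 = fully down and locked, leaning 45 degrees towards the low edge of the ramp (-x of post_foot) from the ramp's normal; 1.57 = up and fully free, leaning 45 degrees up the slope (+x). It turns about the cam pin (axis = y of post_foot, level), stays where it is left and takes up to about 7 N at the knob in the last part before locking.
- cam_pin (a point): Centre of the lever's hinge pin on the carriage: 30 mm behind the jaw face (+y), 25 mm above the ramp's face; axes as post_foot. The lever turns about this point's y axis.
- knob (a point): Centre of the black bakelite knob at the end of the lever, 80 mm from the cam pin: a short barrel 22 mm in diameter and 24 mm long between its flat ends, its axis along y (parallel to the hinge pin); the lever is a 10 mm steel rod. Its axes turn with the lever.
- sleeve: Loose plain steel sleeve (thick tube): 40 mm outside diameter, 26 mm bore, 36 mm high, about 0.2 kg, standing upright on the oak board to one side of the jig, told from the cup by its thick wall and open bore. Origin at the centre of its underside, z along the bore.
- sleeve_mid (a point): Centre of the sleeve, 18 mm above its underside on its axis.
- tin_cup: Bystander: round tin rivet cup, 72 mm across the rim, 55 mm high, thin wall; stands on the other side of the jig. Origin at the centre of its underside.
- bucking_block: Bystander: dark steel bucking block 75 x 45 x 35 mm lying on the board. Origin at the centre of its underside.
- brass_punch: Bystander: brass punch lying on the board, 135 mm long along its x (from -60 to +75), 18 mm thick. Origin on the board under it.
Not all that is in view belongs to the job. There is more than one size of the sleeve; the one meant has the size given above.

How it is judged:
By the outcome, as a careful person would: the job done as asked, in the order asked, and still so for the second after the job is handed in, with the robot touching nothing.
It also fails if it takes over 72 s, if anything falls off the work surface, if the arm or the gripper's body presses on something with over 40 N, if the wrist force passes 120 N, or if a joint passes its speed limit or range.

## Working session

There is one attempt and no reset: what is moved stays moved. The work goes in short steps, Python scripts to look and compute and a tool call to move; the robot and the scene stay as the last step left them, time stands still between calls to the robot, and variables do not carry over. Pictures are saved under pics/ and viewed, at most 12 in all, crops included, and the job is handed in when it is done.

Besides the shell and the picture viewer there is one more tool, called after "Call:" by a JSON object that holds its "op" and its "data". play_rows: Moves the arm, as the interface text tells. Its arguments: {"type":"object","properties":{"moves":{"type":"array"},"newtons":{"type":"number"}},"required":["moves"]}

```bash
ls; mkdir -p pics; python3 - <<'E'
from rig import manip
import cv2,numpy as np
print(manip.get_state())
for n in ["scene","top"]:
    p,d=manip.read_camera(n); np.savez(f"pics/{n}0.npz",p=p,d=d); cv2.imwrite(f"pics/{n}0.png",p[:,:,::-1]); print(manip.camera_model(n))
print(manip.camera_model("wrist"))
E
```

```text
pics
{'time': 0.0, 'joints': array([-1.37607675e+00,  3.59510047e-01,  1.51145353e+00,  2.02121535e-05,
        1.27249618e+00, -1.15084409e-01]), 'qvel': array([-0.00062903,  0.00018998, -0.00032249,  0.00083481,  0.00113486,
       -0.00074418]), 'effort': array([-2.26566488e-03, -5.27628422e+01, -2.78623402e+01, -4.79711762e-04,
        1.30483462e-02, -1.13813709e-05]), 'position': array([ 0.18279737, -0.57075221,  0.23044256]), 'tool_rot': array([-9.33199929e-04,  9.88026685e-01,  1.54280258e-01, -2.75127681e-05]), 'ft_force': array([ 0.30076216, -0.22077619,  0.18584678]), 'torque': array([ 0.01406233, -0.00354631, -0.04757099]), 'grasp_force': 0.0, 'opening': 0.08549041021425596}
{'intrinsics': array([[433.52017903,   0.        , 320.57408553],
       [  0.        , 433.52017903, 235.46615011],
       [  0.        ,   0.        ,   1.        ]]), 'rvec': array([ 1.23190474,  2.18352751, -1.0231732 ]), 'tvec': array([ 0.22226407, -0.18707908,  1.42800336])}
{'intrinsics': array([[519.55499441,   0.        , 314.98420904],
       [  0.        , 519.55499441, 239.75516992],
       [  0.        ,   0.        ,   1.        ]]), 'rvec': array([ 2.12481082, -2.17681117,  0.07133116]), 'tvec': array([0.03543731, 0.47084146, 1.06331192])}
{'intrinsics': array([[371.64829954,   0.        , 317.7124188 ],
       [  0.        , 371.64829954, 245.6180237 ],
       [  0.        ,   0.        ,   1.        ]]), 'T_tool_cam': array([[ 7.81537663e-04, -9.52408867e-01, -3.04822473e-01,
         7.82390203e-02],
       [ 9.99999642e-01,  6.45591678e-04,  5.46777747e-04,
        -1.00070508e-04],
       [-3.23965122e-04, -3.04822791e-01,  9.52409030e-01,
        -1.42244869e-01],
       [ 0.00000000e+00,  0.00000000e+00,  0.00000000e+00,
         1.00000000e+00]])}
```

View pics/scene0.png

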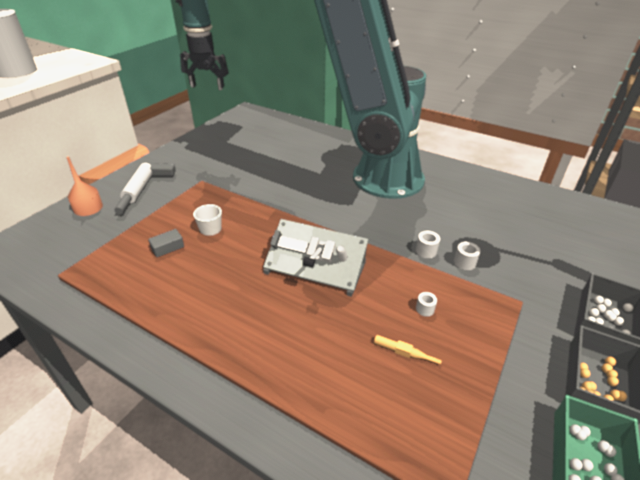

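View pics/top0.png

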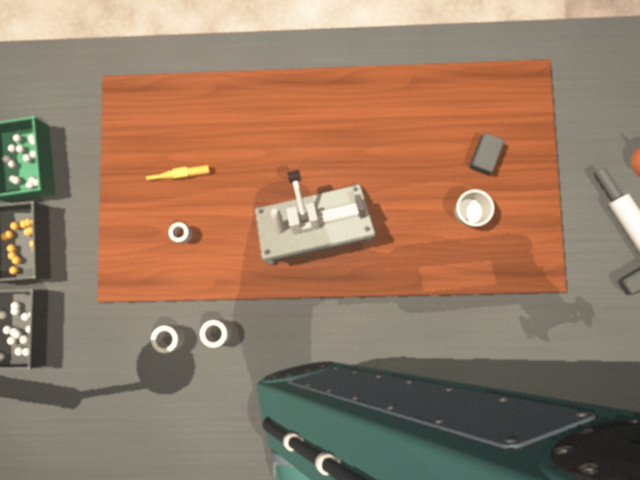

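The scene view shows three ring-shaped candidates. In top-camera pixels they are (180,232), alone on the oak board, and (165,338) and (213,334), both on the grey table and larger. The cup is at (475,208). By the description I want (180,232). The post is near (277,220), the lever knob at (294,176) and the end stop near (360,205). Next is a close crop with measurements.

```bash
cat > h.py <<'E'
from rig import manip
import numpy as np,cv2
from scipy.spatial.transform import Rotation as R
def cloud(n,d):
    m=manip.camera_model(n);K=m['intrinsics'];Rm=cv2.Rodrigues(m['rvec'])[0]
    v,u=np.mgrid[:480,:640]
    c=np.stack([(u-K[0,2])/K[0,0]*d,(v-K[1,2])/K[1,1]*d,d],-1)
    return (c-m['tvec'])@Rm
def proj(n,P):
    m=manip.camera_model(n)
    return cv2.projectPoints(np.asarray(P,float).reshape(-1,3),m['rvec'],m['tvec'],m['intrinsics'],None)[0][:,0]
E
python3 - <<'E'
from h import *
z=np.load('pics/top0.npz');p,d=z['p'],z['d'];X=cloud('top',d)
c=cv2.resize(p[155:275,150:390],None,fx=3.3,fy=3.3,interpolation=cv2.INTER_CUBIC);cv2.imwrite('pics/crop1.png',c[:,:,::-1])
for u,v in [(180,232),(165,338),(213,334)]:
    W=X[v-25:v+25,u-25:u+25].reshape(-1,3); D=d[v-25:v+25,u-25:u+25].ravel()>0
    W=W[D]; zt=np.percentile(W[:,2],99.5); T=W[W[:,2]>zt-.006]
    print((u,v),zt,T.mean(0),np.ptp(T,axis=0),len(T),'floor',np.median(W[:,2]))
E
```

```text
(180, 232) 0.05619354598323317 [0.49318769 0.30593937 0.05362362] [0.03972943 0.03804096 0.00904074] 159 floor 0.018201758917290138
(165, 338) 0.05244675545166935 [0.27477195 0.33559872 0.0494872 ] [0.05402797 0.05309247 0.00811408] 291 floor 0.0007384923979992439
(213, 334) 0.05264387992549064 [0.28495396 0.23382143 0.04963108] [0.05229312 0.05321302 0.00854547] 301 floor 0.0005727839956204751
```

View pics/crop1.png

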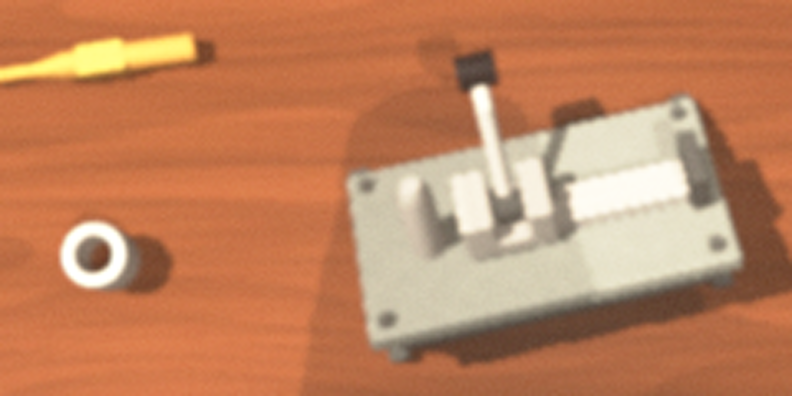

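The crop shows the 40 mm sleeve at full-image pixel (179,232), with a thick wall and its base on the oak, so the choice holds. In crop pixels the ramp corners are (348,174), (692,96), (742,260) and (373,347). The lever is down with its knob at (475,68).

```bash
cat >> h.py <<'E'
def frame(x,y,yaw,z=.072):
    # post_foot pose; columns = post axes in world. yaw = azimuth of jig x
    Rj=R.from_euler('z',yaw).as_matrix()@R.from_euler('y',-30,degrees=True).as_matrix()
    return Rj,np.array([x,y,z])
E
python3 - <<'E'
from h import *
from scipy.optimize import least_squares
z=np.load('pics/top0.npz');d=z['d'];X=cloud('top',d)
px=(np.array([(348,174),(692,96),(742,260),(373,347)])+.5)/3.3-.5+[150,155]
C=np.array([(-70,-45,0),(-70,180,0),(60,180,0),(60,-45,0)])/1e3
def f(q,full=True):
    Rj,t=frame(q[0],q[1],q[2],q[3]); return (proj('top',C@Rj.T+t)-px).ravel()
r=least_squares(lambda q:f([*q,.072]),[.5,.1,np.pi+.2]);print(r.x,r.fun.round(1))
Rj,t=frame(*r.x)
# depth: ramp pts in post frame
L=(X-t)@Rj; 
for x0,x1,y0,y1 in [(-60,-40,-30,10),(-60,-40,60,150),(35,55,-30,50),(35,55,60,150)]:
    m=(d>0)&(L[...,0]>x0/1e3)&(L[...,0]<x1/1e3)&(L[...,1]>y0/1e3)&(L[...,1]<y1/1e3)&(abs(L[...,2])<.012)
    print(m.sum(),np.median(L[m][:,2])*1e3)
S=45
m=(d>0)&(L[...,2]>.028)&(L[...,2]<.1)&(abs(L[...,0])<.09)&(L[...,1]>-.04)&(L[...,1]<.18)
Q=L[m]*1e3
post=Q[Q[:,1]<13]; print('post',post.mean(0),post.min(0),post.max(0))
car=Q[(Q[:,1]>13)&(Q[:,2]<38)];print('car',car.min(0),car.max(0))
kn=Q[(Q[:,0]<-45)];print('knob',kn.mean(0) if len(kn) else 0,kn.min(0),kn.max(0))
b=(np.linalg.norm(X[...,:2]-[.56,.2],axis=-1)<.04)&(d>0);print('board',np.median(X[b][:,2]))
P=lambda v:Rj@np.array(v)+t
print('tip',P([0,0,.06]),'stop side',P([0,.18,0]))
E
```

```text
[0.48882062 0.09158096 3.34356918] [-0.1  1.2  0.5  0.5  0.4 -0.6 -0.7 -0.9]
88 1.0494612653791688
283 0.8036789540958551
336 0.7590351506507416
381 0.6662847790036713
post [ 4.25007676 -0.74852231 48.49322287] [ -7.43384681 -12.1028661   28.20511402] [10.91278821  9.50565243 63.43585595]
car [-23.34893439  20.72432479  28.15142455] [ 22.92958884 170.34874169  37.96009561]
knob [-50.6350688   50.74321618  90.36263506] [-62.23229584  39.12881524  73.87949983] [-45.05570326  62.6949076   97.18172997]
board 0.01789174421179248
tip [0.51821078 0.09759914 0.12396152] stop side [ 0.52492971 -0.08476     0.072     ]
```

```bash
cat >> h.py <<'E'
RJ,T0=frame(0.48882062,0.09158096,3.34356918)
P=lambda v:RJ@(np.array(v)/1e3)+T0   # mm in post frame -> world
def delta(pos,rot):
    """tool-frame shift (cm) from the present orientation, and turn to reach rot (done after the shift about TCP)"""
    s=manip.get_state();q=s['tool_rot'];A=R.from_quat([q[1],q[2],q[3],q[0]])
    print('t',round(s['time'],2),'pos',s['position'].round(4),'open',round(s['opening'],4),'F',s['ft_force'].round(1),'grip',round(s['grasp_force'],1))
    print('in post mm',((s['position']-T0)@RJ*1e3).round(1))
    print('shift cm',(A.inv().apply(np.array(pos)-s['position'])*100).round(2),'dr',(A.inv()*rot).as_rotvec().round(3),
      'shift in target axes',(rot.inv().apply(np.array(pos)-s['position'])*100).round(2))
def rot(x,z):
    z=z/np.linalg.norm(z);y=np.cross(z,x);y/=np.linalg.norm(y)
    return R.from_matrix(np.stack([np.cross(y,z),y,z],1))
RK=rot(np.array([np.cos(.202),np.sin(.202),0]),np.array([0,0,-1.]))  # knob grip: vertical, closing along post y
RS=rot(-RJ[:,1],-RJ[:,2])   # sleeve on post
RSv=rot(-RJ[:,1],np.array([0,0,-1.]))  # sleeve pick, vertical
E
python3 -c "
from h import *
k=P([-56.6,51,81.6]);print('knob',k)
delta(k+[0,0,.10],RK)"
```

```text
knob [0.58704277 0.05963553 0.11436767]
t 0.1 pos [ 0.1828 -0.5708  0.2305] open 0.0854 F [-0.4 -0.1  0.2] grip 0.0
in post mm [454.  587.6 -79. ]
shift cm [ 57.72 -47.72   1.71] dr [-0.002 -0.     0.108] shift in target axes [ 52.25 -53.65   1.62]
```

Call:
{"op": "play_rows", "data": {"moves": [{"travel": [2.85,-2.35,0.0],"dr": [0,0,0],"fingers": 1},{"travel": [2.85,-2.35,0.0],"dr": [0,0,0],"fingers": 1},{"travel": [2.85,-2.35,0.0],"dr": [0,0,0],"fingers": 1},{"travel": [2.85,-2.35,0.0],"dr": [0,0,0],"fingers": 1},{"travel": [2.85,-2.35,0.0],"dr": [0,0,0],"fingers": 1},{"travel": [2.85,-2.35,0.0],"dr": [0,0,0],"fingers": 1},{"travel": [2.85,-2.35,0.0],"dr": [0,0,0],"fingers": 1},{"travel": [2.85,-2.35,0.0],"dr": [0,0,0],"fingers": 1},{"travel": [2.85,-2.35,0.0],"dr": [0,0,0],"fingers": 1},{"travel": [2.85,-2.35,0.0],"dr": [0,0,0],"fingers": 1}], "newtons": 20}}

```text
time: 0.93
position: [0.3831, -0.2589, 0.2311]
tool_rot: [-0.0, 0.988, 0.154, -0.0]
ft_force: [0.3, -0.1, -0.5]
opening: 0.0853
grasp_force: 0.0
```

Call:
{"op": "play_rows", "data": {"moves": [{"travel": [2.85,-2.35,0.0],"dr": [0,0,0],"fingers": 1},{"travel": [2.85,-2.35,0.0],"dr": [0,0,0],"fingers": 1},{"travel": [2.85,-2.35,0.0],"dr": [0,0,0],"fingers": 1},{"travel": [2.85,-2.35,0.0],"dr": [0,0,0],"fingers": 1},{"travel": [2.85,-2.35,0.0],"dr": [0,0,0],"fingers": 1},{"travel": [2.85,-2.35,0.0],"dr": [0,0,0],"fingers": 1},{"travel": [2.85,-2.35,0.0],"dr": [0,0,0],"fingers": 1},{"travel": [2.85,-2.35,0.0],"dr": [0,0,0],"fingers": 1},{"travel": [2.85,-2.35,0.0],"dr": [0,0,0.108],"fingers": 1},{"travel": [0,0,0],"dr": [0,0,0],"fingers": 1}]}}

```text
time: 1.77
position: [0.5657, 0.0241, 0.2312]
tool_rot: [-0.001, 0.995, 0.099, 0.001]
ft_force: [1.0, 0.0, 0.3]
opening: 0.0851
grasp_force: 0.0
```

```bash
cat >> h.py <<'E'
def wrist(name):
    s=manip.get_state();p,d=manip.read_camera('wrist');np.savez(f'pics/{name}.npz',p=p,d=d,pos=s['position'],q=s['tool_rot']);cv2.imwrite(f'pics/{name}.png',p[:,:,::-1])
def wcloud(name):
    z=np.load(f'pics/{name}.npz');d=z['d'];m=manip.camera_model('wrist');K=m['intrinsics']
    v,u=np.mgrid[:480,:640];a=(u-K[0,2])/K[0,0];b=(v-K[1,2])/K[1,1];th=np.hypot(a,b)+1e-9
    s=np.tan(th)/th*d;c=np.stack([a*s,b*s,d],-1)
    T=m['T_tool_cam'];q=z['q'];A=R.from_quat([q[1],q[2],q[3],q[0]]).as_matrix()
    return ((c@T[:3,:3].T+T[:3,3])@A.T+z['pos']),d
def wproj(name,W):
    z=np.load(f'pics/{name}.npz');m=manip.camera_model('wrist');K=m['intrinsics'];T=m['T_tool_cam'];q=z['q']
    A=R.from_quat([q[1],q[2],q[3],q[0]]).as_matrix()
    c=((np.reshape(W,(-1,3))-z['pos'])@A-T[:3,3])@T[:3,:3];r=np.hypot(c[:,0],c[:,1]);th=np.arctan2(r,c[:,2])
    return c[:,:2]/r[:,None]*th[:,None]*K[0,0]+K[:2,2]
E
python3 -c "
from h import *
wrist('w1')
delta(P([-56.6,51,81.6])+[0,0,.1],RK)
z=np.load('pics/w1.npz');im=z['p'].copy()
print(wproj('w1',[P([x,y,0]) for x,y in [(-70,-45),(-70,180),(60,180),(60,-45)]]+[P([0,0,60]),P([-56.6,51,81.6])]).round(1))
"
```

```text
t 1.82 pos [0.5638 0.0217 0.2309] open 0.0854 F [ 0.3 -1.  -0.7] grip 0.0
in post mm [ 27.9  83.5 167.3]
shift cm [ 3.05 -3.24  1.65] dr [-0.001 -0.     0.003] shift in target axes [ 3.04 -3.25  1.65]
[[187.7 218.7]
 [421.4 217.8]
 [427.1 356.6]
 [181.1 355. ]
 [210.  284.4]
 [275.1 202.4]]
```

View pics/w1.png

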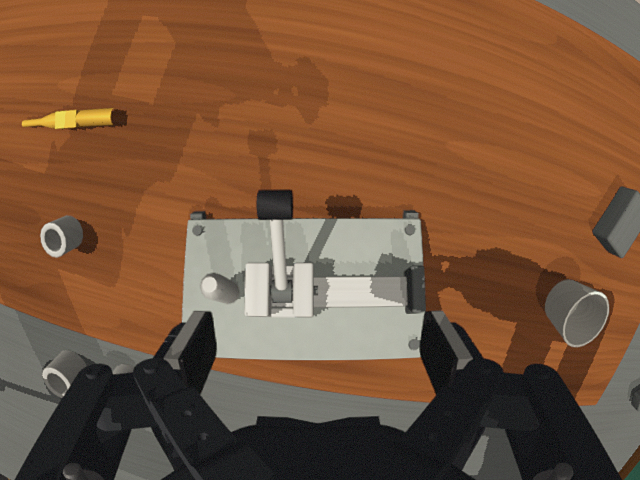

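The wrist view agrees with the jig fit to about 1–2 px: the post tip is at (210,285) and the knob at (275,205). The carriage sits at about 0.008 and the lever is down. Now the knob grasp.

Call:
{"op": "play_rows", "data": {"moves": [{"travel": [3.05,-2.0,0],"dr": [0,0,0],"fingers": 1},{"travel": [0,-1.25,2.5],"dr": [0,0,0],"fingers": 1},{"travel": [0,0,3],"dr": [0,0,0],"fingers": 0.7},{"travel": [0,0,3],"dr": [0,0,0],"fingers": 0.7},{"travel": [0,0,3],"dr": [0,0,0],"fingers": 0.7},{"travel": [0,0,2],"dr": [0,0,0],"fingers": 0.7},{"travel": [0,0,0],"dr": [0,0,0],"fingers": 0.7},{"travel": [0,0,0],"dr": [0,0,0],"fingers": 0.7}]}}

```text
time: 2.48
position: [0.5843, 0.056, 0.0954]
tool_rot: [-0.0, 0.995, 0.101, -0.002]
ft_force: [-0.1, -0.1, 1.1]
opening: 0.0596
grasp_force: 0.0
```

```bash
python3 -c "
from h import *
k=P([-56.6,51,81.6]);delta(k-[0,0,.019],RK)
wrist('w2');X,d=wcloud('w2');L=(X-T0)@RJ*1e3
p=np.load('pics/w2.npz')['p'].astype(int)
m=(d>0)&(abs(L[...,0]+57)<25)&(L[...,2]>60)&(L[...,2]<110)&(abs(L[...,1]-51)<25)&(p.max(-1)<90)
Q=L[m];print(m.sum(),Q.mean(0),np.percentile(Q,2,axis=0),np.percentile(Q,98,axis=0))
print(wproj('w2',[P([-56.6,51,81.6]),P([-56.6,39,81.6]),P([-56.6,63,81.6]),P([0,0,60])]))
"
```

```text
t 2.48 pos [0.5843 0.056  0.0954] open 0.0596 F [-0.1 -0.1  1.1] grip 0.0
in post mm [-63.1  54.   63.5]
shift cm [ 0.34 -0.3   0.  ] dr [-0.001  0.004 -0.   ] shift in target axes [ 0.34 -0.3   0.  ]
3686 [-54.90079924  51.23627447  92.27851391] [-64.7347962   39.98461137  85.29820399] [-44.58084186  62.47698378  95.27932797]
[[309.9353069  333.34078828]
 [278.86521094 333.01598782]
 [341.11259225 333.26005939]
 [201.42553211 446.97596485]]
```

View pics/w2.png

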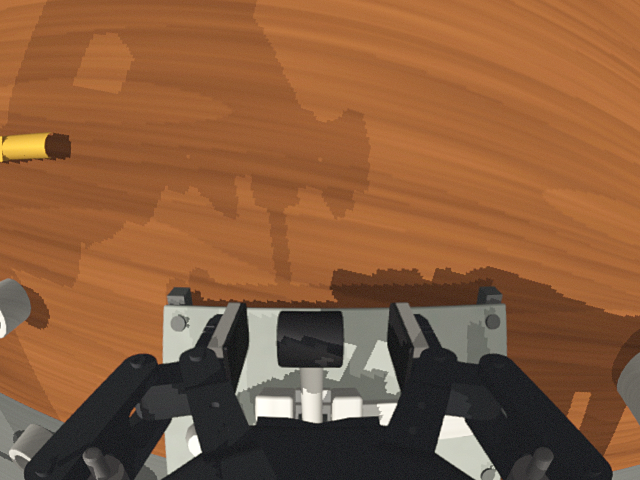

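Call:
{"op": "play_rows", "data": {"moves": [{"travel": [0.3,-0.3,0],"dr": [0,0,0],"fingers": 0.6},{"travel": [0,0,0],"dr": [0,0,0],"fingers": 0},{"travel": [0,0,0],"dr": [0,0,0],"fingers": 0},{"travel": [0,0,0],"dr": [0,0,0],"fingers": 0},{"travel": [0,0,0],"dr": [0,0,0],"fingers": 0},{"travel": [0,0,0],"dr": [0,0,0],"fingers": 0}], "newtons": 30}}

```text
time: 3.03
position: [0.5897, 0.0602, 0.0974]
tool_rot: [0.0, 0.995, 0.101, 0.002]
ft_force: [2.5, -1.0, 4.2]
opening: 0.0236
grasp_force: 34.4
```

```bash
python3 -c "
from h import *
delta(P([-56.6,51,81.6])-[0,0,.019],RK)"
```

```text
t 3.03 pos [0.5897 0.0602 0.0974] open 0.0236 F [ 2.5 -1.   4.2] grip 34.4
in post mm [-67.4  51.   68.3]
shift cm [-0.27 -0.    0.21] dr [ 0.001 -0.003 -0.   ] shift in target axes [-0.27 -0.    0.21]
```

Call:
{"op": "play_rows", "data": {"moves": [{"travel": [-0.2,0,-0.66],"dr": [0,0,0],"fingers": 0},{"travel": [-0.28,0,-0.65],"dr": [0,0,0],"fingers": 0},{"travel": [-0.7,0,-1.21],"dr": [0,0,0],"fingers": 0},{"travel": [-0.9,0,-1.07],"dr": [0,0,0],"fingers": 0},{"travel": [-1.07,0,-0.9],"dr": [0,0,0],"fingers": 0},{"travel": [-1.21,0,-0.7],"dr": [0,0,0],"fingers": 0},{"travel": [-1.31,0,-0.48],"dr": [0,0,0],"fingers": 0},{"travel": [-1.37,0,-0.24],"dr": [0,0,0],"fingers": 0},{"travel": [-1.39,0,0],"dr": [0,0,0],"fingers": 0},{"travel": [-1.37,0,0.24],"dr": [0,0,0],"fingers": 0}]}}

```text
time: 3.87
position: [0.4932, 0.0408, 0.1552]
tool_rot: [0.0, 0.995, 0.101, 0.003]
ft_force: [3.4, 1.0, 3.8]
opening: 0.0235
grasp_force: 30.3
```

Call:
{"op": "play_rows", "data": {"moves": [{"travel": [0,0,0],"dr": [0,0,0],"fingers": 0},{"travel": [0,0,0],"dr": [0,0,0],"fingers": 0}]}}

```text
time: 4.03
position: [0.49, 0.0407, 0.1543]
tool_rot: [-0.0, 0.995, 0.101, -0.0]
ft_force: [-2.7, -1.0, 10.7]
opening: 0.0233
grasp_force: 31.0
```

```bash
python3 -c "
from h import *
delta(P([56.6,51,81.6])-[0,0,.019],RK)"
```

```text
t 4.03 pos [0.49   0.0407 0.1543] open 0.0233 F [-2.7 -1.  10.7] grip 31.0
in post mm [49.  50.1 66.8]
shift cm [0.08 0.09 0.24] dr [-0.     0.001 -0.   ] shift in target axes [0.08 0.09 0.24]
```

Call:
{"op": "play_rows", "data": {"moves": [{"travel": [-0.4,0,0.1],"dr": [0,0,0],"fingers": 0},{"travel": [0,0,0],"dr": [0,0,0],"fingers": 0},{"travel": [0.2,0,0.1],"dr": [0,0,0],"fingers": 0},{"travel": [0,0.5,0],"dr": [0,0,0],"fingers": 0},{"travel": [0,1,0],"dr": [0,0,0],"fingers": 0},{"travel": [0,1,0],"dr": [0,0,0],"fingers": 0},{"travel": [0,1,0],"dr": [0,0,0],"fingers": 0},{"travel": [0,1,0],"dr": [0,0,0],"fingers": 0}]}}

```text
time: 4.7
position: [0.498, -0.0035, 0.1538]
tool_rot: [-0.0, 0.995, 0.101, 0.0]
ft_force: [-5.3, 1.7, 25.1]
opening: 0.0239
grasp_force: 32.7
```

```bash
python3 -c "
from h import *
delta(P([56.6,133,81.6])-[0,0,.019],RK)"
```

```text
t 4.7 pos [ 0.498  -0.0035  0.1538] open 0.0239 F [-5.3  1.7 25.1] grip 32.7
in post mm [49.6 95.  65.9]
shift cm [0.18 3.8  0.18] dr [-0.001 -0.    -0.   ] shift in target axes [0.18 3.8  0.19]
```

Call:
{"op": "play_rows", "data": {"moves": [{"travel": [0.1,0.5,-0.25],"dr": [0,0,0],"fingers": 0},{"travel": [0,1,0],"dr": [0,0,0],"fingers": 0},{"travel": [0,1,0],"dr": [0,0,0],"fingers": 0},{"travel": [0,0.8,0],"dr": [0,0,0],"fingers": 0},{"travel": [0,0.4,0],"dr": [0,0,0],"fingers": 0},{"travel": [0,0,0],"dr": [0,0,0],"fingers": 0}]}}

```text
time: 5.2
position: [0.5057, -0.0397, 0.1541]
tool_rot: [-0.001, 0.995, 0.1, -0.001]
ft_force: [-3.5, 1.0, 9.3]
opening: 0.0237
grasp_force: 33.4
```

```bash
python3 -c "
from h import *
delta(P([56.6,133,81.6])-[0,0,.019],RK);s=manip.get_state();print((s['ft_force']@RJ).round(1))"
```

```text
t 5.2 pos [ 0.5057 -0.0397  0.1541] open 0.0237 F [-3.5  1.   9.3] grip 33.4
in post mm [ 49.5 132.   66.2]
shift cm [0.16 0.1  0.21] dr [-0.002  0.003 -0.001] shift in target axes [0.16 0.1  0.21]
[ 7.5 -1.7  6.5]
```

Moved 82 mm so far with only slide friction; push on gently until the stop answers.

Call:
{"op": "play_rows", "data": {"moves": [{"travel": [0,0.2,-0.1],"dr": [0,0,0],"fingers": 0},{"travel": [0,0.2,0],"dr": [0,0,0],"fingers": 0},{"travel": [0,0,0],"dr": [0,0,0],"fingers": 0}]}}

```text
time: 5.45
position: [0.5052, -0.0403, 0.154]
tool_rot: [-0.004, 0.995, 0.1, -0.002]
ft_force: [-2.1, 13.4, 5.1]
opening: 0.0236
grasp_force: 32.8
```

Call:
{"op": "play_rows", "data": {"moves": [{"travel": [0,0.2,0],"dr": [0,0,0],"fingers": 0},{"travel": [0,0,0],"dr": [0,0,0],"fingers": 0}]}}

```text
time: 5.62
position: [0.5049, -0.0405, 0.1539]
tool_rot: [-0.005, 0.995, 0.1, -0.003]
ft_force: [-3.9, 19.7, 6.3]
opening: 0.0235
grasp_force: 33.0
```

```bash
python3 -c "
from h import *
delta(P([56.6,133,81.6])-[0,0,.019],RK);s=manip.get_state();print((s['ft_force']@RJ).round(1))"
```

```text
t 5.62 pos [ 0.5049 -0.0405  0.1539] open 0.0235 F [-3.9 19.7  6.3] grip 33.0
in post mm [ 50.2 132.7  65.6]
shift cm [0.25 0.04 0.19] dr [-0.011  0.004 -0.002] shift in target axes [0.25 0.03 0.19]
[  3.  -20.1   5.5]
```

The end stop answered with 20 N at knob y = 132.7 mm, against 133 expected. Ease off, release and lift.

Call:
{"op": "play_rows", "data": {"moves": [{"travel": [0,-0.5,0],"dr": [0,0,0],"fingers": 0},{"travel": [0,0,0],"dr": [0,0,0],"fingers": 0},{"travel": [0,0,0],"dr": [0,0,0],"fingers": 0.6},{"travel": [0,0,0],"dr": [0,0,0],"fingers": 0.6},{"travel": [0,0,0],"dr": [0,0,0],"fingers": 0.6},{"travel": [0,0,-2],"dr": [0,0,0],"fingers": 0.6},{"travel": [0,0,-3],"dr": [0,0,0],"fingers": 0.7},{"travel": [0,0,-3],"dr": [0,0,0],"fingers": 0.7},{"travel": [0,0,-1],"dr": [0,0,0],"fingers": 0.7},{"travel": [0,0,0],"dr": [0,0,0],"fingers": 0.7}]}}

```text
time: 6.45
position: [0.5101, -0.0416, 0.2474]
tool_rot: [0.001, 0.995, 0.101, 0.003]
ft_force: [0.9, -0.3, -0.4]
opening: 0.0597
grasp_force: 0.0
```

```bash
python3 -c "
from h import *
wrist('w3');X,d=wcloud('w3');L=(X-T0)@RJ*1e3
p=np.load('pics/w3.npz')['p'].astype(int)
m=(d>0)&(abs(L[...,0]-50)<35)&(L[...,2]>60)&(L[...,2]<110)&(abs(L[...,1]-133)<20)&(p.max(-1)<90)
Q=L[m];print(m.sum(),Q.mean(0),np.percentile(Q,2,axis=0),np.percentile(Q,98,axis=0))
print('knob px',wproj('w3',[P([56.6,133,81.6]),P([0,0,60])]))
m=(d>0)&(abs(L[...,0])<21)&(L[...,2]>28)&(L[...,2]<40)&(L[...,1]>60)&(L[...,1]<175)
Q=L[m];print('car',Q.min(0),Q.max(0))
delta([.493,.306,.18],RSv)"
```

```text
1301 [ 51.876375   132.14376731  95.25242755] [ 41.3794659  120.91606598  89.54579744] [ 60.82529439 143.31155964  98.40589809]
knob px [[314.60752192 262.40522064]
 [144.13505389 194.32912968]]
car [-20.95171317 101.50657995  28.02466957] [ 20.9927339  170.74463929  39.8871834 ]
t 6.5 pos [ 0.5088 -0.0413  0.2454] open 0.06 F [ 0.3  0.5 -0.8] grip 0.0
in post mm [ 92.9 134.1 146.6]
shift cm [  5.39 -34.35   6.51] dr [ 3.000e-03 -1.000e-03 -1.571e+00] shift in target axes [34.34  5.42  6.54]
```

View pics/w3.png

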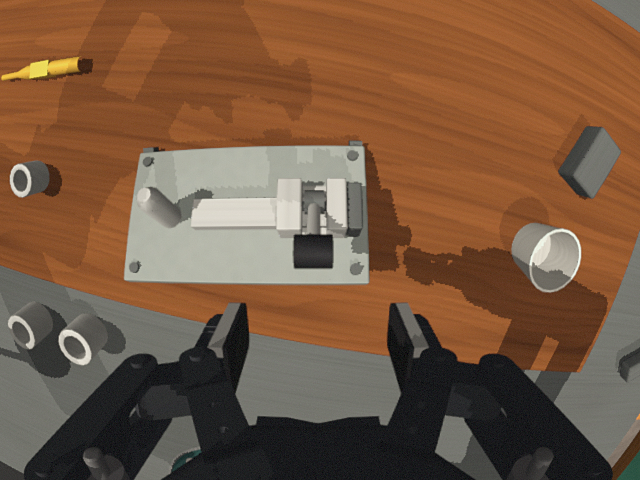

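The carriage is against its end stop, the rail starts at about px (192,213), clear of the post, and the knob is at px (314,251). I'll work out the lever angle from that.

```bash
python3 -c "
from h import *
for n,y in (('w1',51),('w2',51),('w3',133)):
  for a in (-50,-45,-40) if n!='w3' else (25,30,35,40,45):
    r=np.radians(a);c=np.array([80*np.sin(r),y,25+80*np.cos(r)])
    pts=[P(c+[11*np.cos(t),dy,11*np.sin(t)]) for t in np.linspace(0,6.28,40) for dy in (-12,12)]
    q=wproj(n,pts);print(n,a,q.min(0).round(),q.max(0).round())
for n in ('w1','w2','w3'):
  p=np.load(f'pics/{n}.npz')['p'].astype(int).max(-1)
  c={'w1':275,'w2':310,'w3':314}[n]; col=np.median(p[:,c-14:c+15],1); r0={'w1':205,'w2':340,'w3':251}[n]
  print(n,[(i,int(col[i])) for i in range(r0-36,r0+36,2)])
"
```

```text
w1 -50 [257. 183.] [293. 214.]
w1 -45 [256. 187.] [293. 218.]
w1 -40 [254. 191.] [292. 223.]
w2 -50 [277. 294.] [342. 349.]
w2 -45 [276. 305.] [343. 362.]
w2 -40 [274. 318.] [344. 377.]
w3 25 [293. 202.] [335. 239.]
w3 30 [294. 213.] [335. 250.]
w3 35 [294. 225.] [335. 261.]
w3 40 [294. 235.] [335. 271.]
w3 45 [294. 245.] [335. 280.]
w1 [(169, 144), (171, 140), (173, 142), (175, 144), (177, 146), (179, 146), (181, 145), (183, 142), (185, 144), (187, 145), (189, 100), (191, 27), (193, 34), (195, 37), (197, 42), (199, 47), (201, 51), (203, 57), (205, 57), (207, 59), (209, 56), (211, 51), (213, 46), (215, 41), (217, 33), (219, 77), (221, 180), (223, 172), (225, 172), (227, 173), (229, 173), (231, 168), (233, 167), (235, 172), (237, 168), (239, 166)]
w2 [(304, 79), (306, 78), (308, 103), (310, 159), (312, 21), (314, 30), (316, 31), (318, 34), (320, 37), (322, 38), (324, 42), (326, 42), (328, 45), (330, 48), (332, 49), (334, 54), (336, 56), (338, 54), (340, 40), (342, 39), (344, 40), (346, 45), (348, 46), (350, 47), (352, 46), (354, 45), (356, 45), (358, 41), (360, 40), (362, 40), (364, 37), (366, 31), (368, 168), (370, 165), (372, 165), (374, 164)]
w3 [(215, 144), (217, 145), (219, 143), (221, 142), (223, 143), (225, 139), (227, 127), (229, 145), (231, 148), (233, 149), (235, 27), (237, 29), (239, 34), (241, 36), (243, 41), (245, 43), (247, 48), (249, 53), (251, 56), (253, 60), (255, 61), (257, 57), (259, 53), (261, 50), (263, 45), (265, 40), (267, 38), (269, 167), (271, 184), (273, 183), (275, 183), (277, 183), (279, 183), (281, 185), (283, 159), (285, 145)]
```

Initial −43°, now about +39°: the lever is near 1.44 rad. A gentle nudge with closed fingers will bring it fully up.

Call:
{"op": "play_rows", "data": {"moves": [{"travel": [3.4,-0.1,0],"dr": [0,0,0],"fingers": 0},{"travel": [0,0,0.8],"dr": [0,0,0],"fingers": 0},{"travel": [0,0,2.0],"dr": [0,0,0],"fingers": 0},{"travel": [0,0,2.5],"dr": [0,0,0],"fingers": 0},{"travel": [0,0,2.5],"dr": [0,0,0],"fingers": 0},{"travel": [0,0,0],"dr": [0,0,0],"fingers": 0},{"travel": [-0.5,0,0],"dr": [0,0,0],"fingers": 0},{"travel": [-0.4,0,0],"dr": [0,0,0],"fingers": 0},{"travel": [-0.4,0,0],"dr": [0,0,0],"fingers": 0},{"travel": [0,0,0],"dr": [0,0,0],"fingers": 0}]}}

```text
time: 7.33
position: [0.5287, -0.0359, 0.1679]
tool_rot: [0.0, 0.995, 0.101, 0.001]
ft_force: [1.4, 0.4, 1.2]
opening: 0.0003
grasp_force: 0.0
```

Call:
{"op": "play_rows", "data": {"moves": [{"travel": [-0.3,0,0],"dr": [0,0,0],"fingers": 0},{"travel": [0,0,0],"dr": [0,0,0],"fingers": 0}]}}

```text
time: 7.5
position: [0.5283, -0.0361, 0.1681]
tool_rot: [0.0, 0.995, 0.1, 0.004]
ft_force: [7.3, 2.1, -4.3]
opening: -0.0001
grasp_force: 3.7
```

Call:
{"op": "play_rows", "data": {"moves": [{"travel": [-0.4,0,0],"dr": [0,0,0],"fingers": 0},{"travel": [0,0,0],"dr": [0,0,0],"fingers": 0}]}}

```text
time: 7.67
position: [0.5279, -0.0366, 0.1688]
tool_rot: [0.0, 0.995, 0.1, 0.007]
ft_force: [15.0, 5.1, -6.8]
opening: -0.0001
grasp_force: 7.3
```

Call:
{"op": "play_rows", "data": {"moves": [{"travel": [1.0,0,0],"dr": [0,0,0],"fingers": 0},{"travel": [1.0,0,-2],"dr": [0,0,0],"fingers": 0.8},{"travel": [0,0,-3.5],"dr": [0,0,0],"fingers": 0.8},{"travel": [-1,0,-3.5],"dr": [0,0,0],"fingers": 0.8},{"travel": [0,0,0],"dr": [0,0,0],"fingers": 0.8},{"travel": [0,0,0],"dr": [0,0,0],"fingers": 0.8}]}}

```text
time: 8.17
position: [0.5323, -0.0354, 0.2595]
tool_rot: [0.001, 0.995, 0.101, 0.002]
ft_force: [-0.4, 0.1, -0.2]
opening: 0.0606
grasp_force: 0.0
```

```bash
cat >> h.py <<'E'
def knobfit(n,y,r0,c):
    """lever angle (deg from normal) by the dark rows of the knob in wrist picture"""
    for a in range(-50,51,5):
        r=np.radians(a);k=np.array([80*np.sin(r),y,25+80*np.cos(r)])
        q=wproj(n,[P(k+[11*np.cos(t),0,11*np.sin(t)]) for t in np.linspace(0,6.28,40)])[:,1]
        if abs(q.mean()-r0)<25: print(a,q.min().round(),q.max().round(),end=' | ')
    p=np.load(f'pics/{n}.npz')['p'].astype(int).max(-1);col=np.median(p[:,c-12:c+13],1)
    k=[i for i in range(r0-35,min(r0+36,480)) if col[i]<75];print('dark',k[0],k[-1])
E
python3 -c "
from h import *
wrist('w4');u=wproj('w4',P([56.6,133,81.6]))[0].astype(int);print(u);knobfit('w4',133,u[1],u[0])
delta([.493,.306,.18],RSv)"
```

```text
[317 287]
35 254.0 287.0 | 40 263.0 296.0 | 45 272.0 304.0 | 50 280.0 311.0 | dark 273 303
t 8.22 pos [ 0.5312 -0.0351  0.2577] open 0.0672 F [ 0.3 -0.7 -0.6] grip 0.0
in post mm [ 78.9 132.6 168.9]
shift cm [  3.08 -34.19   7.74] dr [ 2.000e-03 -1.000e-03 -1.571e+00] shift in target axes [34.19  3.1   7.77]
```

Call:
{"op": "play_rows", "data": {"moves": [{"travel": [0.35,-3.8,0],"dr": [0,0,0],"fingers": 0.8},{"travel": [0.35,-3.8,0],"dr": [0,0,0],"fingers": 0.8},{"travel": [0.35,-3.8,0],"dr": [0,0,0],"fingers": 0.8},{"travel": [0.35,-3.8,0],"dr": [0,0,0],"fingers": 0.8},{"travel": [0.35,-3.8,0],"dr": [0,0,0],"fingers": 0.8},{"travel": [0.35,-3.8,0],"dr": [0,0,0],"fingers": 0.8},{"travel": [0.35,-3.8,0],"dr": [0,0,0],"fingers": 0.8},{"travel": [0.35,-3.8,0],"dr": [0,0,0],"fingers": 0.8},{"travel": [0.3,-3.8,0],"dr": [0,0,0],"fingers": 0.8},{"travel": [0,0,0],"dr": [0,0,-0.121],"fingers": 0.8}]}}

```text
time: 9.05
position: [0.4909, 0.3122, 0.2549]
tool_rot: [-0.001, 0.987, 0.161, -0.001]
ft_force: [0.3, 0.4, 0.4]
opening: 0.0683
grasp_force: 0.0
```

Call:
{"op": "play_rows", "data": {"moves": [{"travel": [0,0,0],"dr": [0,0,-0.121],"fingers": 0.8},{"travel": [0,0,0],"dr": [0,0,-0.121],"fingers": 0.8},{"travel": [0,0,0],"dr": [0,0,-0.121],"fingers": 0.8},{"travel": [0,0,0],"dr": [0,0,-0.121],"fingers": 0.8},{"travel": [0,0,0],"dr": [0,0,-0.121],"fingers": 0.8},{"travel": [0,0,0],"dr": [0,0,-0.121],"fingers": 0.8},{"travel": [0,0,0],"dr": [0,0,-0.121],"fingers": 0.8},{"travel": [0,0,0],"dr": [0,0,-0.121],"fingers": 0.8},{"travel": [0,0,0],"dr": [0,0,-0.121],"fingers": 0.8},{"travel": [0,0,0],"dr": [0,0,-0.121],"fingers": 0.8}]}}

```text
time: 9.88
position: [0.4919, 0.3057, 0.2548]
tool_rot: [-0.001, 0.718, 0.696, -0.002]
ft_force: [-0.2, -0.1, -0.0]
opening: 0.0685
grasp_force: 0.0
```

Call:
{"op": "play_rows", "data": {"moves": [{"travel": [0,0,1.5],"dr": [0,0,-0.121],"fingers": 0.8},{"travel": [0,0,1.5],"dr": [0,0,-0.121],"fingers": 0.8},{"travel": [0,0,1.5],"dr": [0,0,0],"fingers": 0.8},{"travel": [0,0,0],"dr": [0,0,0],"fingers": 0.8}]}}

```text
time: 10.22
position: [0.49, 0.3048, 0.2072]
tool_rot: [-0.002, 0.631, 0.775, -0.004]
ft_force: [-1.0, -0.2, -0.6]
opening: 0.0683
grasp_force: 0.0
```

```bash
python3 -c "
from h import *
wrist('w5');X,d=wcloud('w5')
m=(d>0)&(np.linalg.norm(X[...,:2]-[.493,.306],axis=-1)<.035)&(X[...,2]>.05)&(X[...,2]<.062)
Q=X[m];c,r=cv2.minEnclosingCircle((Q[:,:2]*1e3).astype(np.float32));print(m.sum(),c,r,np.median(Q[:,2]))
delta([c[0]/1e3,c[1]/1e3,.026],RSv)"
```

```text
1029 (491.85406494140625, 305.7527160644531) 20.422273635864258 0.053415682643444234
t 10.27 pos [0.4908 0.3052 0.2088] open 0.068 F [0.3 0.  0.3] grip 0.0
in post mm [  29.6 -208.9  140.9]
shift cm [ 0.06  0.23 18.28] dr [-0.006  0.001  0.001] shift in target axes [ 0.03  0.11 18.28]
```

Call:
{"op": "play_rows", "data": {"moves": [{"travel": [0,0.15,3],"dr": [0,0,0],"fingers": 0.8},{"travel": [0,0,3.5],"dr": [0,0,0],"fingers": 0.8},{"travel": [0,0,3.5],"dr": [0,0,0],"fingers": 0.8},{"travel": [0,0,3.5],"dr": [0,0,0],"fingers": 0.8},{"travel": [0,0,3],"dr": [0,0,0],"fingers": 0.8},{"travel": [0,0,1.6],"dr": [0,0,0],"fingers": 0.8},{"travel": [0,0,0],"dr": [0,0,0],"fingers": 0.8},{"travel": [0,0,0],"dr": [0,0,0],"fingers": 0.8}], "newtons": 40}}

```text
time: 10.93
position: [0.4941, 0.3065, 0.0302]
tool_rot: [-0.0, 0.632, 0.775, -0.001]
ft_force: [-0.4, 0.8, 0.3]
opening: 0.0681
grasp_force: 0.0
```

Call:
{"op": "play_rows", "data": {"moves": [{"travel": [0,0,0],"dr": [0,0,0],"fingers": 0.3},{"travel": [0,0,0],"dr": [0,0,0],"fingers": 0.3},{"travel": [0,0,0],"dr": [0,0,0],"fingers": 0.3},{"travel": [0,0,0],"dr": [0,0,0],"fingers": 0.3},{"travel": [0,0,0],"dr": [0,0,0],"fingers": 0.3}]}}

```text
time: 11.35
position: [0.4953, 0.3072, 0.0326]
tool_rot: [0.0, 0.631, 0.775, 0.001]
ft_force: [-1.7, -1.5, 5.6]
opening: 0.0386
grasp_force: 39.8
```

```bash
python3 -c "
from h import *
delta([.4919,.3058,.026],RSv)"
```

```text
t 11.35 pos [0.4953 0.3072 0.0326] open 0.0386 F [-1.7 -1.5  5.6] grip 39.8
in post mm [ -62.6 -209.9   -9.3]
shift cm [-0.06 -0.36  0.66] dr [ 0.003 -0.001  0.002] shift in target axes [-0.06 -0.36  0.66]
```

Call:
{"op": "play_rows", "data": {"moves": [{"travel": [0,0,-1],"dr": [0,0,0],"fingers": 0.3},{"travel": [0,0,-3],"dr": [0,0,0],"fingers": 0.3},{"travel": [0,0,-4],"dr": [0,0,0],"fingers": 0.3},{"travel": [0,0,-4],"dr": [0,0,0],"fingers": 0.3},{"travel": [0,0,-4],"dr": [0,0,0],"fingers": 0.3},{"travel": [0,0,-2],"dr": [0,0,0],"fingers": 0.3},{"travel": [0,0,0],"dr": [0,0,0],"fingers": 0.3},{"travel": [0,0,0],"dr": [0,0,0],"fingers": 0.3}]}}

```text
time: 12.02
position: [0.4953, 0.307, 0.2129]
tool_rot: [0.001, 0.631, 0.775, 0.002]
ft_force: [-0.1, 0.0, -4.0]
opening: 0.0383
grasp_force: 41.3
```

```bash
python3 -c "
from h import *
wrist('w6');X,d=wcloud('w6');z=np.load('pics/w6.npz');q=z['q'];A=R.from_quat([q[1],q[2],q[3],q[0]]).as_matrix()
L=(X-z['pos'])@A*1e3
p=z['p'].astype(int).max(-1)
m=(d>0)&(abs(L[...,0])<35)&(abs(L[...,1])<26)&(L[...,2]>-40)&(L[...,2]<30)&(p>90)
Q=L[m];print(m.sum(),Q.min(0),Q.max(0))
zt=np.percentile(Q[:,2],1);print('top z',zt,np.histogram(Q[:,2],20))
v,u=np.where(m);print(u.min(),u.max(),v.min(),v.max())
cv2.imwrite('pics/crop6.png',cv2.resize(z['p'][240:480,160:480,::-1],None,fx=2.4,fy=2.4))
delta(P([0,0,100]),RS)
print(wproj('w6',z['pos']))"
```

```text
10019 [-20.36541722 -25.5755755  -39.97145561] [20.1785823  25.98522478 16.18885372]
top z -38.53935369648428 (array([ 255,  114,  110,  111,  116,  101, 3023, 1403,  613,  584,  528,
        516,  467,  388,  405,  336,  317,  311,  285,   36]), array([-39.97145561, -37.16344015, -34.35542468, -31.54740921,
       -28.73939375, -25.93137828, -23.12336281, -20.31534735,
       -17.50733188, -14.69931641, -11.89130095,  -9.08328548,
        -6.27527001,  -3.46725455,  -0.65923908,   2.14877639,
         4.95679185,   7.76480732,  10.57282279,  13.38083825,
        16.18885372]))
241 395 265 393
t 12.07 pos [0.494  0.3064 0.2109] open 0.0386 F [ 0.2  0.2 -4. ] grip 41.3
in post mm [  27.8 -209.4  144.4]
shift cm [-20.94   0.14   5.23] dr [0.524 0.    0.002] shift in target axes [-20.94   2.78   4.44]
[[316.97543488 317.04515596]]
```

View pics/crop6.png

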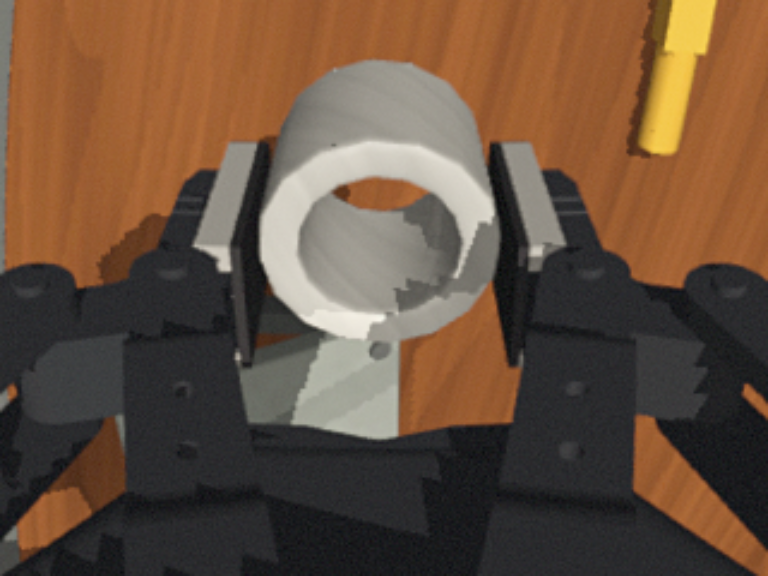

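The crop shows the sleeve held squarely between the pads with the bore clear and the rim square to the tool. The measured rim is 21.5 mm behind the TCP, so the underside is about 14.5 mm ahead of it, centred in x. Next: carry it over the post and tilt.

Call:
{"op": "play_rows", "data": {"moves": [{"travel": [-2,0,0],"dr": [0,0,0],"fingers": 0.3},{"travel": [-3.2,0,0],"dr": [0,0,0],"fingers": 0.3},{"travel": [-3.2,0,0],"dr": [0,0,0],"fingers": 0.3},{"travel": [-3.2,0,0],"dr": [0,0,0],"fingers": 0.3},{"travel": [-3.2,0,0],"dr": [0,0,0],"fingers": 0.3},{"travel": [-3.2,0,0],"dr": [0,0,0],"fingers": 0.3},{"travel": [-3,0,0],"dr": [0,0,0],"fingers": 0.3},{"travel": [0,0,0],"dr": [0.1,0,0],"fingers": 0.3},{"travel": [0,0,0],"dr": [0.1,0,0],"fingers": 0.3},{"travel": [0,0,0],"dr": [0.1,0,0],"fingers": 0.3}]}}

```text
time: 12.9
position: [0.5356, 0.0998, 0.2095]
tool_rot: [-0.097, 0.625, 0.766, -0.118]
ft_force: [-0.5, -0.6, -2.5]
opening: 0.0386
grasp_force: 41.5
```

Call:
{"op": "play_rows", "data": {"moves": [{"travel": [0,0,0],"dr": [0.1,0,0],"fingers": 0.3},{"travel": [0,0,0],"dr": [0.124,0,0],"fingers": 0.3},{"travel": [0,0,0],"dr": [0,0,0],"fingers": 0.3},{"travel": [0,0,0],"dr": [0,0,0],"fingers": 0.3}]}}

```text
time: 13.23
position: [0.5365, 0.101, 0.2061]
tool_rot: [-0.165, 0.609, 0.749, -0.202]
ft_force: [-0.1, -0.3, -2.9]
opening: 0.0384
grasp_force: 41.6
```

```bash
python3 -c "
from h import *
delta(P([0,0,90]),RS);print(manip.get_state()['joints'].round(2))"
```

```text
t 13.23 pos [0.5365 0.101  0.2061] open 0.0384 F [-0.1 -0.3 -2.9] grip 41.6
in post mm [ 25.    0.3 140.5]
shift cm [0.03 2.52 5.03] dr [-0.005  0.     0.002] shift in target axes [0.03 2.5  5.05]
[ 0.1   0.61  1.27 -0.05  1.79 -0.11]
```

Call:
{"op": "play_rows", "data": {"moves": [{"travel": [0,2.5,0],"dr": [0,0,0],"fingers": 0.3},{"travel": [0,0,2.4],"dr": [0,0,0],"fingers": 0.3},{"travel": [0,0,2.4],"dr": [0,0,0],"fingers": 0.3},{"travel": [0,0,0],"dr": [0,0,0],"fingers": 0.3},{"travel": [0,0,0],"dr": [0,0,0],"fingers": 0.3}]}}

```text
time: 13.65
position: [0.5328, 0.1003, 0.1571]
tool_rot: [-0.164, 0.61, 0.749, -0.201]
ft_force: [1.0, 0.7, -1.5]
opening: 0.0386
grasp_force: 41.8
```

```bash
python3 -c "
from h import *
wrist('w7');delta(P([0,0,90]),RS);z=np.load('pics/w7.npz')
cv2.imwrite('pics/crop7.png',cv2.resize(z['p'][240:420,200:440,::-1],None,fx=3.2,fy=3.2))
print(((wproj('w7',[P([0,0,60]),P([6,0,60]),P([-6,0,60]),P([0,6,60]),P([0,-6,60])])-[200,240])*3.2).round())
"
```

```text
t 13.7 pos [0.5344 0.1005 0.158 ] open 0.0384 F [ 0.7  0.4 -2.1] grip 41.8
in post mm [ 2.7  0.4 97.7]
shift cm [0.04 0.27 0.77] dr [0.002 0.001 0.002] shift in target axes [0.04 0.27 0.77]
[[397. 138.]
 [361. 138.]
 [434. 138.]
 [397. 171.]
 [398. 104.]]
```

View pics/crop7.png

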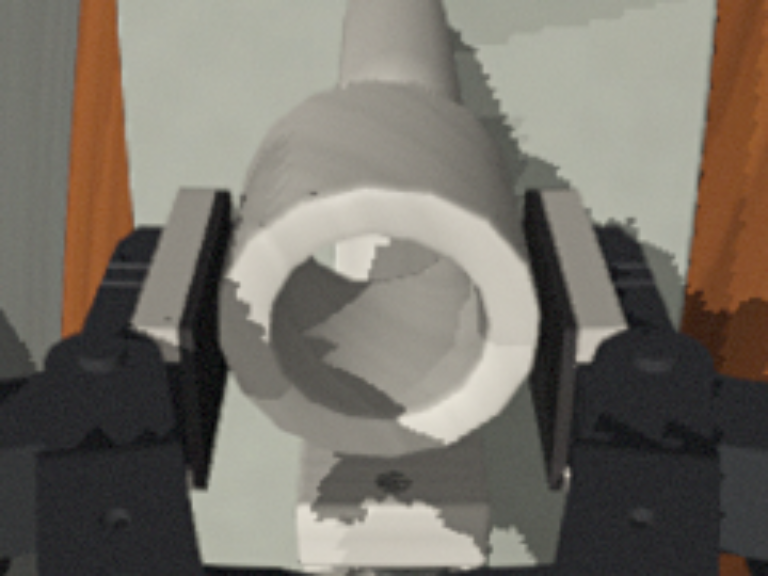

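The bore is in view, and the post at crop x≈400 runs about 3 mm to the right of the sleeve axis at x≈380. That matches the measured 2.7 mm, so correct and descend.

Call:
{"op": "play_rows", "data": {"moves": [{"travel": [0.05,0.27,0],"dr": [0,0,0],"fingers": 0.3},{"travel": [0,0,1.2],"dr": [0,0,0],"fingers": 0.3},{"travel": [0,0,1],"dr": [0,0,0],"fingers": 0.3},{"travel": [0,0,0.8],"dr": [0,0,0],"fingers": 0.3},{"travel": [0,0,0],"dr": [0,0,0],"fingers": 0.3}]}}

```text
time: 14.12
position: [0.5208, 0.0983, 0.1284]
tool_rot: [-0.164, 0.61, 0.749, -0.202]
ft_force: [-1.0, 0.3, -3.1]
opening: 0.0386
grasp_force: 41.8
```

```bash
python3 -c "
from h import *
delta(P([0,0,14.5]),RS);s=manip.get_state();print((s['ft_force']@RJ).round(1))"
```

```text
t 14.12 pos [0.5208 0.0983 0.1284] open 0.0386 F [-1.   0.3 -3.1] grip 41.8
in post mm [-0.1 -0.2 65.2]
shift cm [-0.01 -0.    5.07] dr [-0.003  0.001  0.002] shift in target axes [-0.02 -0.01  5.07]
[-0.7 -0.5 -3.1]
```

Call:
{"op": "play_rows", "data": {"moves": [{"travel": [0,0,0.7],"dr": [0,0,0],"fingers": 0.3},{"travel": [0,0,0.7],"dr": [0,0,0],"fingers": 0.3},{"travel": [0,0,0],"dr": [0,0,0],"fingers": 0.3}]}}

```text
time: 14.37
position: [0.5141, 0.0969, 0.1161]
tool_rot: [-0.164, 0.61, 0.749, -0.202]
ft_force: [-0.6, -0.2, -3.5]
opening: 0.0385
grasp_force: 41.8
```

Call:
{"op": "play_rows", "data": {"moves": [{"travel": [0,0,0.7],"dr": [0,0,0],"fingers": 0.3},{"travel": [0,0,0.7],"dr": [0,0,0],"fingers": 0.3},{"travel": [0,0,0],"dr": [0,0,0],"fingers": 0.3}]}}

```text
time: 14.62
position: [0.5071, 0.0954, 0.1038]
tool_rot: [-0.164, 0.61, 0.749, -0.202]
ft_force: [-0.1, -0.1, -3.5]
opening: 0.0385
grasp_force: 41.8
```

```bash
python3 -c "
from h import *
delta(P([0,0,14.5]),RS);s=manip.get_state();print((s['ft_force']@RJ).round(1))"
```

```text
t 14.62 pos [0.5071 0.0954 0.1038] open 0.0385 F [-0.1 -0.1 -3.5] grip 41.8
in post mm [-0.3 -0.  36.8]
shift cm [-0.   -0.02  2.23] dr [-0.003  0.001  0.002] shift in target axes [-0.   -0.03  2.23]
[-1.6  0.1 -3.1]
```

No contact force and well aligned; continue the last 22 mm.

Call:
{"op": "play_rows", "data": {"moves": [{"travel": [0,0,0.7],"dr": [0,0,0],"fingers": 0.3},{"travel": [0,0,0.7],"dr": [0,0,0],"fingers": 0.3},{"travel": [0,0,0.5],"dr": [0,0,0],"fingers": 0.3},{"travel": [0,0,0],"dr": [0,0,0],"fingers": 0.3}]}}

```text
time: 14.95
position: [0.4979, 0.0934, 0.0874]
tool_rot: [-0.164, 0.61, 0.749, -0.202]
ft_force: [-0.5, 0.0, -3.5]
opening: 0.0385
grasp_force: 41.8
```

Call:
{"op": "play_rows", "data": {"moves": [{"travel": [0,0,0.3],"dr": [0,0,0],"fingers": 0.3},{"travel": [0,0,0.1],"dr": [0,0,0],"fingers": 0.3},{"travel": [0,0,0],"dr": [0,0,0],"fingers": 0.3}]}}

```text
time: 15.2
position: [0.4972, 0.0932, 0.0848]
tool_rot: [-0.164, 0.61, 0.749, -0.201]
ft_force: [-0.6, -0.1, -3.1]
opening: 0.0388
grasp_force: 41.8
```

```bash
python3 -c "
from h import *
delta(P([0,0,14.5]),RS);s=manip.get_state();print((s['ft_force']@RJ).round(1))"
```

```text
t 15.2 pos [0.4972 0.0932 0.0848] open 0.0388 F [-0.6 -0.1 -3.1] grip 41.8
in post mm [-1.   0.1 15.4]
shift cm [ 0.01 -0.1   0.09] dr [-0.     0.001  0.002] shift in target axes [ 0.01 -0.1   0.09]
[-1.  -0.1 -3. ]
```

Call:
{"op": "play_rows", "data": {"moves": [{"travel": [0,0,0.2],"dr": [0,0,0],"fingers": 0.3},{"travel": [0,0,0],"dr": [0,0,0],"fingers": 0.3}]}}

```text
time: 15.37
position: [0.4969, 0.0932, 0.0841]
tool_rot: [-0.163, 0.61, 0.749, -0.2]
ft_force: [1.0, 1.1, 3.1]
opening: 0.0384
grasp_force: 42.3
```

Call:
{"op": "play_rows", "data": {"moves": [{"travel": [0,0,0.2],"dr": [0,0,0],"fingers": 0.3},{"travel": [0,0,0],"dr": [0,0,0],"fingers": 0.3}]}}

```text
time: 15.53
position: [0.4969, 0.0932, 0.084]
tool_rot: [-0.163, 0.61, 0.749, -0.2]
ft_force: [3.0, 1.2, 15.3]
opening: 0.0389
grasp_force: 43.3
```

Contact at 15 N with the TCP 14.5 mm above the ramp, as expected for a seated sleeve. Release and withdraw along the post.

Call:
{"op": "play_rows", "data": {"moves": [{"travel": [0,0,-0.15],"dr": [0,0,0],"fingers": 0.3},{"travel": [0,0,0],"dr": [0,0,0],"fingers": 0.65},{"travel": [0,0,0],"dr": [0,0,0],"fingers": 0.65},{"travel": [0,0,0],"dr": [0,0,0],"fingers": 0.65},{"travel": [0,0,-1],"dr": [0,0,0],"fingers": 0.65},{"travel": [0,0,-3],"dr": [0,0,0],"fingers": 0.65},{"travel": [0,0,-4],"dr": [0,0,0],"fingers": 0.65},{"travel": [0,0,-4],"dr": [0,0,0],"fingers": 0.65},{"travel": [0,0,0],"dr": [0,0,0],"fingers": 0.65},{"travel": [0,0,0],"dr": [0,0,0],"fingers": 0.65}]}}

```text
time: 16.37
position: [0.5574, 0.1055, 0.189]
tool_rot: [-0.162, 0.61, 0.75, -0.199]
ft_force: [-0.9, -0.0, -0.2]
opening: 0.0557
grasp_force: 0.0
```

```bash
python3 -c "
from h import *
wrist('w8');X,d=wcloud('w8');L=(X-T0)@RJ*1e3
m=(d>0)&(np.hypot(L[...,0],L[...,1])<24)&(np.hypot(L[...,0],L[...,1])>13)&(L[...,2]>25)&(L[...,2]<60)
Q=L[m];print(m.sum(),np.percentile(Q,[2,50,98],axis=0).round(1))
Q=Q[Q[:,2]>np.median(Q[:,2])-3];print(cv2.minEnclosingCircle(Q[:,:2].astype(np.float32)))
delta(P([56.6,133,81.6])+[0,0,.06],RK)"
```

```text
1397 [[-19.7 -18.8  26.6]
 [ -3.9  -4.4  35.5]
 [ 16.6  18.   37. ]]
((-1.3481251001358032, 0.20679381489753723), 20.010828018188477)
t 16.42 pos [0.5555 0.1053 0.1874] open 0.0554 F [-0.2 -0.5 -0.4] grip 0.0
in post mm [ -1.3  -0.  134. ]
shift cm [-13.29  -8.81   0.04] dr [-0.409  0.41   1.534] shift in target axes [-7.63 13.3  -4.36]
```

View pics/w8.png

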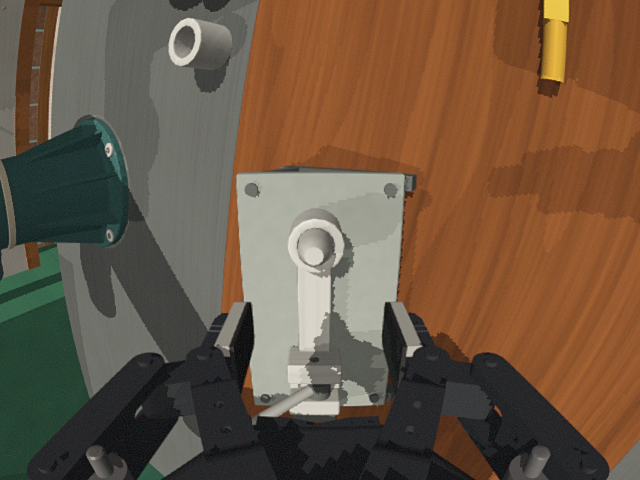

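The sleeve sits at px (316,243) around the post with its rim at 35.5–36 mm above the ramp, so it is fully seated. Return to the knob-grip orientation.

Call:
{"op": "play_rows", "data": {"moves": [{"travel": [0,0,-1.5],"dr": [-0.105,0,0],"fingers": 0.7},{"travel": [0,0,-1.5],"dr": [-0.105,0,0],"fingers": 0.7},{"travel": [0,0,-1],"dr": [-0.105,0,0],"fingers": 0.7},{"travel": [0,0,0],"dr": [-0.105,0,0],"fingers": 0.7},{"travel": [0,0,0],"dr": [-0.105,0,0],"fingers": 0.7},{"travel": [0,0,0],"dr": [0,0,0.121],"fingers": 0.7},{"travel": [0,0,0],"dr": [0,0,0.121],"fingers": 0.7},{"travel": [0,0,0],"dr": [0,0,0.121],"fingers": 0.7},{"travel": [0,0,0],"dr": [0,0,0.121],"fingers": 0.7},{"travel": [0,0,0],"dr": [0,0,0.121],"fingers": 0.7}]}}

```text
time: 17.25
position: [0.5689, 0.1083, 0.2212]
tool_rot: [-0.001, 0.835, 0.55, -0.001]
ft_force: [-0.3, 0.9, -0.0]
opening: 0.0596
grasp_force: 0.0
```

Call:
{"op": "play_rows", "data": {"moves": [{"travel": [0,0,0],"dr": [0,0,0.121],"fingers": 0.7},{"travel": [0,0,0],"dr": [0,0,0.121],"fingers": 0.7},{"travel": [0,0,0],"dr": [0,0,0.121],"fingers": 0.7},{"travel": [0,0,0],"dr": [0,0,0.121],"fingers": 0.7},{"travel": [0,0,0],"dr": [0,0,0.121],"fingers": 0.7},{"travel": [0,0,0],"dr": [0,0,0.121],"fingers": 0.7},{"travel": [0,0,0],"dr": [0,0,0.121],"fingers": 0.7},{"travel": [0,0,0],"dr": [0,0,0.121],"fingers": 0.7},{"travel": [0,0,0],"dr": [0,0,0],"fingers": 0.7}]}}

```text
time: 18.0
position: [0.5692, 0.1084, 0.2212]
tool_rot: [-0.0, 0.995, 0.099, -0.002]
ft_force: [-0.8, -0.3, -0.3]
opening: 0.0597
grasp_force: 0.0
```

```bash
python3 -c "
from h import *
delta(P([56.6,133,81.6])-[0,0,.016],RK)"
```

```text
t 18.0 pos [0.5692 0.1084 0.2212] open 0.0597 F [-0.8 -0.3 -0.3] grip 0.0
in post mm [  3.5  -0.3 170.2]
shift cm [-8.95 13.38  6.64] dr [-0.001  0.003 -0.005] shift in target axes [-9.03 13.33  6.62]
```

Call:
{"op": "play_rows", "data": {"moves": [{"travel": [-1.8,2.67,0],"dr": [0,0,0],"fingers": 0.7},{"travel": [-1.8,2.67,0],"dr": [0,0,0],"fingers": 0.7},{"travel": [-1.8,2.67,0],"dr": [0,0,0],"fingers": 0.7},{"travel": [-1.8,2.67,0],"dr": [0,0,0],"fingers": 0.7},{"travel": [-1.8,2.67,0],"dr": [0,0,0],"fingers": 0.7},{"travel": [0,0,0],"dr": [0,0,0],"fingers": 0.7},{"travel": [0,0,0],"dr": [0,0,0],"fingers": 0.7}], "newtons": 30}}

```text
time: 18.58
position: [0.5081, -0.0412, 0.222]
tool_rot: [-0.001, 0.995, 0.101, -0.001]
ft_force: [0.0, 0.5, -0.3]
opening: 0.0599
grasp_force: 0.0
```

```bash
python3 -c "
from h import *
delta(P([56.6,133,81.6])-[0,0,.016],RK)"
```

```text
t 18.58 pos [ 0.5081 -0.0412  0.222 ] open 0.0599 F [ 0.   0.5 -0.3] grip 0.0
in post mm [ 81.7 134.  126. ]
shift cm [-0.04 -0.09  6.7 ] dr [-0.001  0.001 -0.   ] shift in target axes [-0.04 -0.1   6.7 ]
```

Call:
{"op": "play_rows", "data": {"moves": [{"travel": [0,-0.1,2.5],"dr": [0,0,0],"fingers": 0.7},{"travel": [0,0,2.5],"dr": [0,0,0],"fingers": 0.7},{"travel": [0,0,1.7],"dr": [0,0,0],"fingers": 0.7},{"travel": [0,0,0],"dr": [0,0,0],"fingers": 0.7},{"travel": [0,0,0],"dr": [0,0,0],"fingers": 0},{"travel": [0,0,0],"dr": [0,0,0],"fingers": 0},{"travel": [0,0,0],"dr": [0,0,0],"fingers": 0},{"travel": [0,0,0],"dr": [0,0,0],"fingers": 0},{"travel": [0,0,0],"dr": [0,0,0],"fingers": 0}], "newtons": 30}}

```text
time: 19.33
position: [0.5106, -0.0388, 0.1571]
tool_rot: [-0.0, 0.995, 0.101, 0.002]
ft_force: [0.1, 4.2, 4.5]
opening: 0.0235
grasp_force: 33.0
```

Call:
{"op": "play_rows", "data": {"moves": [{"travel": [0,-0.5,0],"dr": [0,0,0],"fingers": 0},{"travel": [0,-1,0],"dr": [0,0,0],"fingers": 0},{"travel": [0,-1,0],"dr": [0,0,0],"fingers": 0},{"travel": [0,-1,0],"dr": [0,0,0],"fingers": 0},{"travel": [0,-1,0],"dr": [0,0,0],"fingers": 0},{"travel": [0,-1,0],"dr": [0,0,0],"fingers": 0},{"travel": [0,-1,0],"dr": [0,0,0],"fingers": 0},{"travel": [0,-0.8,0],"dr": [0,0,0],"fingers": 0},{"travel": [0,-0.4,0],"dr": [0,0,0],"fingers": 0},{"travel": [0,0,0],"dr": [0,0,0],"fingers": 0}]}}

```text
time: 20.17
position: [0.4952, 0.0369, 0.157]
tool_rot: [0.0, 0.995, 0.101, 0.002]
ft_force: [0.3, 2.7, 7.0]
opening: 0.0232
grasp_force: 33.3
```

```bash
python3 -c "
from h import *
delta(P([56.6,50,81.6])-[0,0,.016],RK);s=manip.get_state();print((s['ft_force']@RJ).round(1))"
```

```text
t 20.17 pos [0.4952 0.0369 0.157 ] open 0.0232 F [0.3 2.7 7. ] grip 33.3
in post mm [46.7 54.9 71.3]
shift cm [-0.34 -0.49  0.21] dr [ 0.001 -0.004  0.   ] shift in target axes [-0.34 -0.49  0.21]
[ 2.8 -2.6  6.5]
```

Call:
{"op": "play_rows", "data": {"moves": [{"travel": [0,-0.2,0],"dr": [0,0,0],"fingers": 0},{"travel": [0,-0.2,0],"dr": [0,0,0],"fingers": 0},{"travel": [0,0,0],"dr": [0,0,0],"fingers": 0}]}}

```text
time: 20.42
position: [0.4946, 0.0399, 0.157]
tool_rot: [0.001, 0.995, 0.101, 0.002]
ft_force: [-1.1, -1.8, 6.8]
opening: 0.0235
grasp_force: 33.2
```

Call:
{"op": "play_rows", "data": {"moves": [{"travel": [0,-0.2,0],"dr": [0,0,0],"fingers": 0},{"travel": [0,0,0],"dr": [0,0,0],"fingers": 0}]}}

```text
time: 20.58
position: [0.4942, 0.0417, 0.157]
tool_rot: [0.001, 0.995, 0.101, 0.002]
ft_force: [0.9, -0.8, 6.8]
opening: 0.0233
grasp_force: 33.2
```

```bash
python3 -c "
from h import *
delta(P([56.6,50,81.6])-[0,0,.016],RK);s=manip.get_state();print((s['ft_force']@RJ).round(1))"
```

```text
t 20.58 pos [0.4942 0.0417 0.157 ] open 0.0233 F [ 0.9 -0.8  6.8] grip 33.2
in post mm [46.6 49.9 71.3]
shift cm [-0.35  0.01  0.21] dr [ 0.002 -0.004  0.   ] shift in target axes [-0.35  0.01  0.21]
[2.7 0.9 6.2]
```

Call:
{"op": "play_rows", "data": {"moves": [{"travel": [0,-0.2,0],"dr": [0,0,0],"fingers": 0},{"travel": [0,0,0],"dr": [0,0,0],"fingers": 0}]}}

```text
time: 20.75
position: [0.4939, 0.0432, 0.157]
tool_rot: [0.001, 0.995, 0.101, 0.002]
ft_force: [0.2, -3.0, 6.5]
opening: 0.0233
grasp_force: 33.2
```

Call:
{"op": "play_rows", "data": {"moves": [{"travel": [0,-0.1,0],"dr": [0,0,0],"fingers": 0},{"travel": [0,0,0],"dr": [0,0,0],"fingers": 0}]}}

```text
time: 20.92
position: [0.4938, 0.0438, 0.1571]
tool_rot: [0.001, 0.995, 0.101, 0.002]
ft_force: [0.1, -4.7, 6.9]
opening: 0.0233
grasp_force: 33.2
```

```bash
python3 -c "
from h import *
delta(P([56.6,50,81.6])-[0,0,.016],RK);s=manip.get_state();print((s['ft_force']@RJ).round(1))"
```

```text
t 20.92 pos [0.4938 0.0438 0.1571] open 0.0233 F [ 0.1 -4.7  6.9] grip 33.2
in post mm [46.6 47.8 71.3]
shift cm [-0.35  0.22  0.21] dr [ 0.003 -0.004  0.   ] shift in target axes [-0.35  0.22  0.21]
[4.2 4.6 5.5]
```

Call:
{"op": "play_rows", "data": {"moves": [{"travel": [0,-0.2,0],"dr": [0,0,0],"fingers": 0},{"travel": [0,0,0],"dr": [0,0,0],"fingers": 0}]}}

```text
time: 21.08
position: [0.4937, 0.0446, 0.1571]
tool_rot: [0.003, 0.995, 0.101, 0.002]
ft_force: [1.0, -9.7, 5.9]
opening: 0.0235
grasp_force: 33.1
```

Call:
{"op": "play_rows", "data": {"moves": [{"travel": [0,-0.2,0],"dr": [0,0,0],"fingers": 0},{"travel": [0,0,0],"dr": [0,0,0],"fingers": 0}]}}

```text
time: 21.25
position: [0.4936, 0.045, 0.1571]
tool_rot: [0.004, 0.995, 0.102, 0.002]
ft_force: [1.7, -17.2, 3.9]
opening: 0.023
grasp_force: 33.1
```

```bash
python3 -c "
from h import *
delta(P([56.6,50,81.6])-[0,0,.016],RK);s=manip.get_state();print((s['ft_force']@RJ).round(1))"
```

```text
t 21.25 pos [0.4936 0.045  0.1571] open 0.023 F [  1.7 -17.2   3.9] grip 33.1
in post mm [46.6 46.6 71.4]
shift cm [-0.36  0.33  0.22] dr [ 0.008 -0.004  0.002] shift in target axes [-0.36  0.34  0.21]
[ 3.5 17.2  2.5]
```

Jaw contact is firm, with force rising 5, 10, then 17 N against the sleeve. Keep a light push and flip the lever down along the arc.

Call:
{"op": "play_rows", "data": {"moves": [{"travel": [0,0.25,0],"dr": [0,0,0],"fingers": 0},{"travel": [1.37,0,-0.24],"dr": [0,0,0],"fingers": 0},{"travel": [1.39,0,0],"dr": [0,0,0],"fingers": 0},{"travel": [1.37,0,0.24],"dr": [0,0,0],"fingers": 0},{"travel": [1.31,0,0.48],"dr": [0,0,0],"fingers": 0},{"travel": [1.21,0,0.7],"dr": [0,0,0],"fingers": 0},{"travel": [1.07,0,0.9],"dr": [0,0,0],"fingers": 0},{"travel": [0.9,0,1.07],"dr": [0,0,0],"fingers": 0},{"travel": [0.7,0,1.21],"dr": [0,0,0],"fingers": 0},{"travel": [0.24,0,0.65],"dr": [0,0,0],"fingers": 0}], "newtons": 40}}

```text
time: 22.08
position: [0.5894, 0.064, 0.1069]
tool_rot: [0.002, 0.995, 0.101, 0.003]
ft_force: [2.9, -7.4, 13.7]
opening: 0.0233
grasp_force: 47.7
```

Call:
{"op": "play_rows", "data": {"moves": [{"travel": [0.24,0,0.66],"dr": [0,0,0],"fingers": 0},{"travel": [0,0,0.3],"dr": [0,0,0],"fingers": 0},{"travel": [0,0,0],"dr": [0,0,0],"fingers": 0}]}}

```text
time: 22.33
position: [0.5924, 0.0646, 0.0976]
tool_rot: [0.002, 0.995, 0.101, 0.004]
ft_force: [7.9, -4.5, 2.4]
opening: 0.0231
grasp_force: 48.6
```

```bash
python3 -c "
from h import *
delta(P([-56.6,49,81.6])-[0,0,.016],RK);s=manip.get_state();print((s['ft_force']@RJ).round(1))"
```

```text
t 22.33 pos [0.5924 0.0646 0.0976] open 0.0231 F [ 7.9 -4.5  2.4] grip 48.6
in post mm [-70.4  47.2  70.2]
shift cm [-0.62  0.18 -0.09] dr [ 0.004 -0.008  0.   ] shift in target axes [-0.62  0.18 -0.08]
[-4.7  6.   5.5]
```

Call:
{"op": "play_rows", "data": {"moves": [{"travel": [-0.3,0,0.3],"dr": [0,0,0],"fingers": 0},{"travel": [0,0,0],"dr": [0,0,0],"fingers": 0}]}}

```text
time: 22.5
position: [0.5926, 0.0646, 0.0961]
tool_rot: [0.001, 0.995, 0.101, 0.008]
ft_force: [12.0, -1.5, 5.1]
opening: 0.0233
grasp_force: 50.1
```

Call:
{"op": "play_rows", "data": {"moves": [{"travel": [0,0,0.3],"dr": [0,0,0],"fingers": 0},{"travel": [0,0,0],"dr": [0,0,0],"fingers": 0}]}}

```text
time: 22.67
position: [0.5932, 0.0646, 0.0937]
tool_rot: [0.001, 0.995, 0.101, 0.008]
ft_force: [10.8, -2.8, 9.4]
opening: 0.0233
grasp_force: 51.2
```

```bash
python3 -c "
from h import *
delta(P([-56.6,49,81.6])-[0,0,.016],RK);s=manip.get_state();print((s['ft_force']@RJ).round(1))"
```

```text
t 22.67 pos [0.5932 0.0646 0.0937] open 0.0233 F [10.8 -2.8  9.4] grip 51.2
in post mm [-73.1  47.4  67.2]
shift cm [-0.7   0.17 -0.48] dr [ 0.005 -0.016  0.   ] shift in target axes [-0.71  0.16 -0.47]
[-4.   4.9 13.1]
```

Call:
{"op": "play_rows", "data": {"moves": [{"travel": [0.4,0,0.2],"dr": [0,0,0],"fingers": 0},{"travel": [0,0,0],"dr": [0,0,0],"fingers": 0}]}}

```text
time: 22.83
position: [0.5938, 0.0648, 0.0905]
tool_rot: [0.002, 0.995, 0.101, 0.005]
ft_force: [6.3, -6.0, 6.5]
opening: 0.023
grasp_force: 51.1
```

Call:
{"op": "play_rows", "data": {"moves": [{"travel": [0,0,0.3],"dr": [0,0,0],"fingers": 0},{"travel": [0,0,0],"dr": [0,0,0],"fingers": 0}]}}

```text
time: 23.0
position: [0.5943, 0.065, 0.0875]
tool_rot: [0.001, 0.995, 0.101, 0.005]
ft_force: [6.9, -5.3, 6.2]
opening: 0.0236
grasp_force: 51.9
```

```bash
python3 -c "
from h import *
delta(P([-56.6,49,81.6])-[0,0,.016],RK);s=manip.get_state();print((s['ft_force']@RJ).round(1))
wrist('w9');u=wproj('w9',P([-56.6,48,81.6]))[0].astype(int);print(u);knobfit('w9',48,u[1],u[0])"
```

```text
t 23.0 pos [0.5943 0.065  0.0875] open 0.0236 F [ 6.9 -5.3  6.2] grip 51.9
in post mm [-77.1  47.2  62.5]
shift cm [-0.8   0.18 -1.09] dr [ 0.004 -0.01   0.   ] shift in target axes [-0.82  0.18 -1.08]
[-1.8  6.6  8.2]
[320 368]
-50 328.0 383.0 | -45 341.0 397.0 | -40 355.0 413.0 | dark 348 403
```

Call:
{"op": "play_rows", "data": {"moves": [{"travel": [0,0,0],"dr": [0,0,0],"fingers": 0.6},{"travel": [0,0,0],"dr": [0,0,0],"fingers": 0.6},{"travel": [0,0,0],"dr": [0,0,0],"fingers": 0.6},{"travel": [0,0,-2],"dr": [0,0,0],"fingers": 0.6},{"travel": [0,0,-3],"dr": [0,0,0],"fingers": 0.6},{"travel": [0,0,-3.5],"dr": [0,0,0],"fingers": 0.6},{"travel": [-0.8,0.1,-3],"dr": [0,0,0],"fingers": 0},{"travel": [0,0,0],"dr": [0,0,0],"fingers": 0},{"travel": [0,0,0],"dr": [0,0,0],"fingers": 0},{"travel": [0,0,0],"dr": [0,0,0],"fingers": 0}]}}

```text
time: 23.88
position: [0.5804, 0.0638, 0.1995]
tool_rot: [-0.0, 0.995, 0.101, -0.0]
ft_force: [-0.2, -0.5, -0.3]
opening: 0.003
grasp_force: 0.0
```

```bash
python3 -c "
from h import *
delta(P([-56.6,48,81.6])+[0,0,.015],RK)
wrist('w10');u=wproj('w10',P([-56.6,48,81.6]))[0].astype(int);print(u);knobfit('w10',48,u[1],u[0])
X,d=wcloud('w10');L=(X-T0)@RJ*1e3
r=np.hypot(L[...,0],L[...,1]);m=(d>0)&(r<26)&(r>13)&(L[...,2]>30)&(L[...,2]<45)&(L[...,1]<0)
Q=L[m];print('sleeve',m.sum(),np.percentile(Q,[2,50,98],axis=0).round(1))
m=(d>0)&(abs(L[...,0])<21)&(L[...,2]>28)&(L[...,2]<36.5)&(L[...,1]>21)&(L[...,1]<95)
Q=L[m];print('car',m.sum(),np.percentile(Q,[1,99],axis=0))
cv2.imwrite('pics/w10b.png',cv2.resize(np.load('pics/w10.npz')['p'][200:400,160:440,::-1],None,fx=2.8,fy=2.8))"
```

```text
t 23.88 pos [0.5804 0.0638 0.1995] open 0.003 F [-0.2 -0.5 -0.3] grip 0.0
in post mm [ -9.1  45.5 152.5]
shift cm [0.57 0.25 7.01] dr [-0.  0. -0.] shift in target axes [0.57 0.25 7.01]
[321 245]
-50 223.0 257.0 | -45 228.0 262.0 | -40 234.0 269.0 | -35 241.0 277.0 | -30 249.0 286.0 | dark 232 264
sleeve 637 [[-19.8 -21.   32.8]
 [ -3.1 -12.9  35.5]
 [ 17.1  -0.5  37.1]]
car 264 [[-20.89615146  21.6454441   28.22157572]
 [  6.83117509  74.62194582  36.37430326]]
```

View pics/w10b.png

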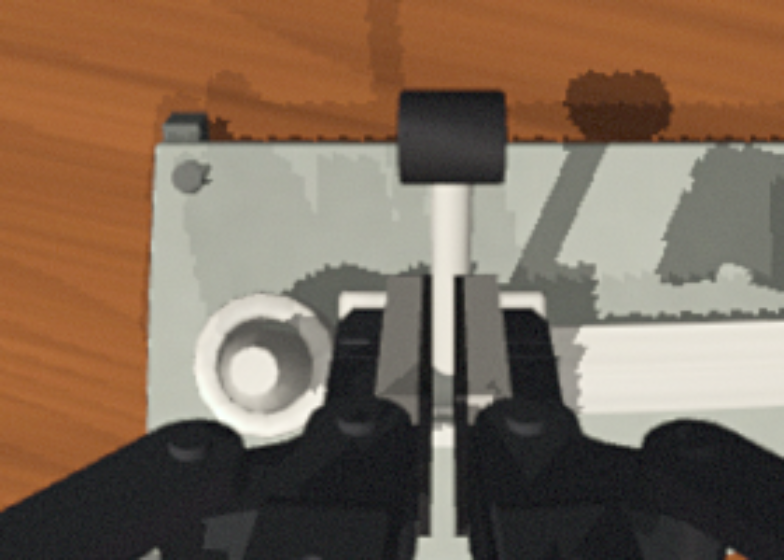

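The crop shows the sleeve over the post against the jaw and the lever down, with the knob at crop (452,137). It measures about −43°, the same as the initial locked reading. One confirming press from above with closed fingers.

Call:
{"op": "play_rows", "data": {"moves": [{"travel": [0.5,0.2,1.5],"dr": [0,0,0],"fingers": 0},{"travel": [0,0,2.5],"dr": [0,0,0],"fingers": 0},{"travel": [0,0,2],"dr": [0,0,0],"fingers": 0},{"travel": [0,0,0.8],"dr": [0,0,0],"fingers": 0},{"travel": [0,0,0],"dr": [0,0,0],"fingers": 0}]}}

```text
time: 24.35
position: [0.5847, 0.0629, 0.1291]
tool_rot: [-0.0, 0.995, 0.101, -0.002]
ft_force: [0.2, -0.2, -0.0]
opening: -0.0001
grasp_force: 0.0
```

Call:
{"op": "play_rows", "data": {"moves": [{"travel": [0,0,0.3],"dr": [0,0,0],"fingers": 0},{"travel": [0,0,0],"dr": [0,0,0],"fingers": 0}]}}

```text
time: 24.52
position: [0.5866, 0.0628, 0.1291]
tool_rot: [-0.0, 0.995, 0.101, 0.0]
ft_force: [0.3, -0.1, 0.1]
opening: -0.0
grasp_force: 0.0
```

Call:
{"op": "play_rows", "data": {"moves": [{"travel": [0,0,0.3],"dr": [0,0,0],"fingers": 0},{"travel": [0,0,0],"dr": [0,0,0],"fingers": 0}]}}

```text
time: 24.68
position: [0.5869, 0.0627, 0.1266]
tool_rot: [-0.0, 0.995, 0.101, 0.001]
ft_force: [-0.2, 0.3, 0.5]
opening: -0.0001
grasp_force: 0.0
```

Call:
{"op": "play_rows", "data": {"moves": [{"travel": [0,0,0.3],"dr": [0,0,0],"fingers": 0},{"travel": [0,0,0],"dr": [0,0,0],"fingers": 0}]}}

```text
time: 24.85
position: [0.5875, 0.0628, 0.1251]
tool_rot: [0.0, 0.995, 0.101, 0.002]
ft_force: [-3.0, -0.9, 11.8]
opening: 0.0
grasp_force: 5.6
```

Call:
{"op": "play_rows", "data": {"moves": [{"travel": [0,0,0.3],"dr": [0,0,0],"fingers": 0},{"travel": [0,0,0],"dr": [0,0,0],"fingers": 0}]}}

```text
time: 25.02
position: [0.5877, 0.0628, 0.1243]
tool_rot: [0.0, 0.995, 0.101, 0.002]
ft_force: [-7.6, -0.9, 28.0]
opening: 0.0003
grasp_force: 14.0
```

Call:
{"op": "play_rows", "data": {"moves": [{"travel": [0,0,0.2],"dr": [0,0,0],"fingers": 0},{"travel": [0,0,0],"dr": [0,0,0],"fingers": 0}]}}

```text
time: 25.18
position: [0.588, 0.0628, 0.1238]
tool_rot: [0.0, 0.995, 0.101, 0.003]
ft_force: [-11.4, -0.3, 39.2]
opening: 0.0002
grasp_force: 19.7
```

The knob answers as a hard stop, with its top at 0.125 m and 0.1254 expected at angle 0, so it is locked. Retreat and do a last check.

Call:
{"op": "play_rows", "data": {"moves": [{"travel": [0,0,-1],"dr": [0,0,0],"fingers": 0},{"travel": [0,0,-3],"dr": [0,0,0],"fingers": 0},{"travel": [0,0,-3],"dr": [0,0,0],"fingers": 0},{"travel": [0,0,-3],"dr": [0,0,0],"fingers": 0},{"travel": [-2,2,-2],"dr": [0,0,0],"fingers": 0},{"travel": [-2,2,0],"dr": [0,0,0],"fingers": 0},{"travel": [0,0,0],"dr": [0,0,0],"fingers": 0}]}}

```text
time: 25.77
position: [0.5539, 0.0126, 0.2402]
tool_rot: [0.001, 0.995, 0.1, 0.001]
ft_force: [-1.2, 0.3, 0.1]
opening: -0.0002
grasp_force: 0.0
```

```bash
python3 -c "
from h import *
wrist('w11');X,d=wcloud('w11');L=(X-T0)@RJ*1e3
delta(P([0,0,100]),RK)
u=wproj('w11',P([-56.6,48,81.6]))[0].astype(int);print(u);knobfit('w11',48,u[1],u[0])
r=np.hypot(L[...,0],L[...,1]);m=(d>0)&(r<26)&(r>13)&(L[...,2]>33)&(L[...,2]<45)&(L[...,1]<10)
Q=L[m];print('sleeve top',np.percentile(Q,[2,50,98],axis=0).round(1))
cv2.imwrite('pics/w11b.png',cv2.resize(np.load('pics/w11.npz')['p'][180:420,100:420,::-1],None,fx=2.4,fy=2.4))"
```

```text
t 25.82 pos [0.5546 0.0141 0.2393] open -0.0001 F [-0.1 -0.1 -0.3] grip 0.0
in post mm [ 41.4  89.1 169.3]
shift cm [ 0.08 -8.92  8.07] dr [ 0.001 -0.002 -0.002] shift in target axes [ 0.11 -8.91  8.07]
[259 181]
-50 164.0 193.0 | -45 167.0 197.0 | -40 170.0 201.0 | -35 175.0 207.0 | -30 181.0 213.0 | -25 188.0 220.0 | dark 168 195
sleeve top [[-19.5 -21.   33.7]
 [ -2.2  -7.3  35.6]
 [ 17.6   9.5  37. ]]
```

View pics/w11b.png

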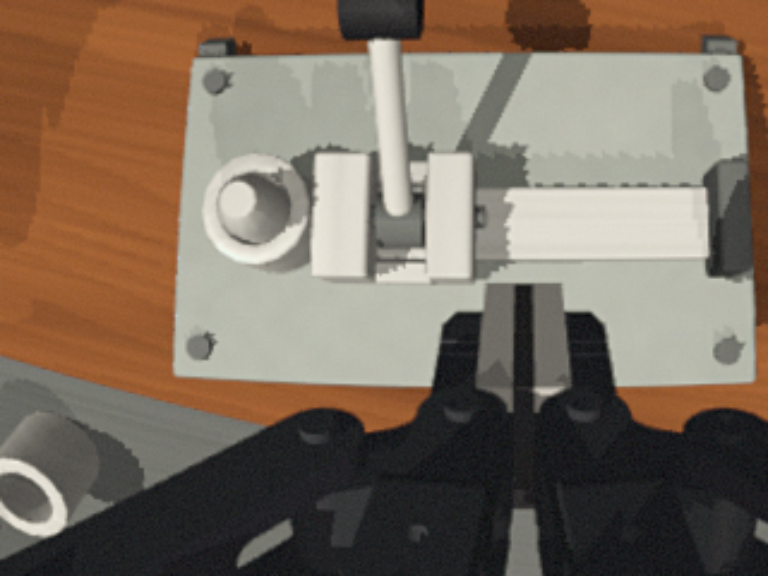

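The final view shows the sleeve around the post at crop (255,210), its rim flush against the jaw at x≈312. The lever is fully down with the knob at (382,15), and the gripper is clear of everything.

```bash
python3 -c "
from rig import manip
print(manip.hand_in())"
```

```text
the job is handed in; nothing more can be done
None
```

The job is handed in after about 26 s of robot time: sleeve fully down on the post, carriage snug against it after first going back to its end stop, lever locked fully down, and I never touched the cup, block or punch; the result came back without a verdict.

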